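Reset the tripped glaze mill and hold its lid on pulse

TASK

The small glaze mill has tripped and its emptied bowl needs a test spin: take the ball stylus out of the wooden tool block, press the mill's recessed reset button right down with its tip, and stand the stylus back in its hole. Then drop the lid into the mill's mouth through the entry slots and twist it clockwise (seen from above), against its return spring, until the bar on the lid points along the mill's long pulse ribs, about halfway to the lock; do not let it click into the lock. The job finishes while you are still gripping the lid and holding it at pulse (let go, it springs back); leave the pots and the jar around it standing where they are.

Things in the scene. Friction and masses are not known exactly. Their poses are not given: they have to be found in the camera images.
- mill: Bench glaze mill, fixed. Origin on the vertical bowl axis at table level; x points to its back, so its front and control deck lie at -x; z up. White housing from x -140 to +70 mm and y -75 to +75 mm; flat aluminium deck on top at z = 90 mm. Round steel bowl on the axis, outer radius 55 mm, rim at z = 130 mm, open at the top.
- mouth (a point): Centre of the mill's mouth, on the bowl axis at the rim, 130 mm above the table; axes as the mill's. Bore radius 37.5 mm, cut in a 5 mm thick ledge flush with the rim; two opposite entry slots through the ledge.
- entry_slot (a point): Middle of one entry slot, at radius 45 mm and rim height; the other is opposite. Each is 18 mm wide and reaches out to radius 52 mm. Their line lies at +0.65 rad (counterclockwise from above) from the mill's x axis; twin short ribs outside the rim mark it. From here the lid turns only clockwise; a stop blocks the other way.
- pulse_rib (a point): Top of the long upright rib (30 mm) on the front of the bowl, on the mill's x axis; a second one stands opposite, at the back. The lid is at pulse when its bar points at both, 0.65 rad clockwise from the slots.
- lock_stud (a point): Small stud outside the rim at -0.72 rad from the mill's x axis (another opposite) that marks the lock, where two sprung balls click in behind the lid's lugs, 1.37 rad clockwise from the slots.
- switch_ring (a joint): Sprung switch ring inside the mouth that the lid's lugs push clockwise, rad: 0 at rest, grows clockwise; reads the lid's turn from the slots less 0.08 (free play). Pulse is 0.57. Its return spring takes about 0.04 N m at 0 and 0.10 N m at pulse; from about 0.75 the lock balls resist as well, and past 1.15 the lid snaps into the lock, where it stays at about 1.2 when let go.
- reset (a joint): travel of the mill's reset button, m: 0 up, 0.004 fully down; needs 2 N to start and 5 N fully down; springs back
- reset_top (a point): centre of the top of the reset button, a white disc 9 mm across in a 14 mm square well at the front of the mill's deck (mill frame x -100, y +32 mm); up, it stands 85 mm above the table, 5 mm below the deck, so only a thin tip reaches it; axes as the mill's
- lid: White plastic bayonet lid with a black grip bar, about 150 g, loose, standing upright on its spigot. Origin at the centre of its underside, z up; grip bar and lugs lie along its x axis, and a half turn gives the same lid. Spigot radius 31 mm up to z = 6 mm, then 35 mm up to 17.5 mm; flange radius 48 mm from z 17.5 to 22.5 mm.
- lid_lug (a point): Outer end of one of the lid's two opposite lugs (lid frame x = 45, z = 8.5 mm): each sticks out of the spigot to radius 45 mm, 12 mm wide, from z 6 to 11 mm. Seated, the lugs pass 1.5 mm below the mill's ledge.
- lid_flange (a point): Centre of the underside of the lid's flange (lid frame z = 17.5 mm). Seated, the flange rests on the mill's rim and this point is at the mouth, with the lid's origin 112.5 mm above the table.
- lid_bar (a point): Centre of the lid's straight grip bar (lid frame z = 38.5 mm): 68 mm long (lid x), 16 mm wide (lid y), from z 22.5 to 54.5 mm.
- toolblock: Wooden tool block, fixed, 150 (x) x 56 (y) x 60 (z) mm, origin at the centre of its underside. The stylus stands at x = -45 mm; a wire loop tool (x +22, y +10 mm, up to z = 140 mm) and a flat wooden knife (x +55, y -8 mm, up to z = 125 mm) stand at the other end.
- stylus_hole (a point): centre of the mouth of the stylus hole, on top of the tool block (60 mm above the table): 11 mm across, 52 mm deep
- stylus: Ball stylus, 135 mm long, 35 g, standing upright in the hole of the tool block. Origin at the very tip, z along the tool to the handle's end: ball tip 7 mm across, steel shank 5 mm across up to z = 45 mm, brass collar 20 mm across from z 45 to 53 mm (its underside rests on the block, so the origin starts 15 mm above the table), round wooden handle 16 mm across from z 53 to 135 mm.
- stylus_tip (a point): the stylus's tip (its origin)
- stylus_collar (a point): centre of the underside of the stylus's brass collar (stylus frame z = 45 mm); meets the mouth of the hole when it stands in the block
- vase: terracotta bottle vase, 84 mm across, 170 mm high, loose; origin at the centre of its underside
- cup: stoneware cup, 72 mm across, 75 mm high, loose; origin at the centre of its underside
- bowl: terracotta bowl, 100 mm across, 45 mm high, loose; origin at the centre of its underside
- glazejar: white lidded glaze jar, 80 mm across, 100 mm high, loose; origin at the centre of its underside
Not all that is in view belongs to the job. What is shaped like the toolblock but blue or turquoise is not meant.

How it is judged:
On the way, in this order (a step that is already met when the one before it is completed fails the run):
1. the reset button is pressed right down by the stylus's tip (value of joint reset above 0.003 m and distance between stylus_tip and reset_top below 0.007 m), for 0.1 s.
2. the stylus stands in its hole in the tool block again, let go (distance between stylus_collar and stylus_hole below 0.006 m and angle between stylus's own z axis and vertical below 0.12 rad and contact force between the fingers and stylus below 0.1 N), for 0.2 s.
3. the lid sits in the mouth through the entry slots, not yet at pulse (distance between lid_flange and mouth below 0.0055 m and angle between lid's own z axis and vertical below 0.06 rad and value of joint switch_ring below 0.3 rad), for 0.1 s.
At the end, for the whole second after the job is handed in: Lid seated (flange within 5.5 mm of the mouth, level to 0.06 rad), gripped with over 2 N and holding the switch ring still between 0.44 and 0.70 rad; reset button up; stylus untouched in its hole (collar within 6 mm of the hole, upright to 0.12 rad) (all of step 2 and value of joint switch_ring between 0.44 and 0.7 rad and velocity of joint switch_ring between -0.15 and 0.15 rad/s and distance between lid_flange and mouth below 0.0055 m and angle between lid's own z axis and vertical below 0.06 rad and contact force between the fingers and lid above 2 N and value of joint reset below 0.001 m); the arm keeps its last pose, push and grip.
It fails at once if the lid is turned on until the lock clicks (value of joint switch_ring above 1.15 rad).
It fails at once if a pot or the glaze jar is shoved or knocked over (distance of any of vase, cup, bowl, glazejar from where it was at the start of the episode above 0.03 m or angle between any of vase, cup's own z axis and vertical above 0.5 rad).
It also fails if it takes over 70 s, if anything falls off the work surface, if the arm or the gripper's body presses on something with over 40 N, if the wrist force passes 120 N, or if a joint passes its speed limit or range.

ROBOT

A 6-joint arm with a two-finger parallel gripper is mounted at the origin on the work surface. World frame = base frame: x ahead of the robot, y to its left, z up, the work surface at z = 0. Lengths are in m, angles in rad, forces in N, time in s.
With the tool pointing down it reaches from about 0.3 to 0.875 m from the base axis. Payload 6.4 kg.
Tool frame: the origin (TCP) lies at the very end of the fingers, on their centre line; the grasp point (between the pads) lies 19 mm behind it; z points along the fingers, x is the direction in which the jaws open and shut, and the axes are right-handed (so a half turn about z gives the same grasp; the last joint's range is limited). The gripper opens to 88 mm and grips with 3 to 60 N. Pads are 18 mm wide; open, the fingers measure 123 mm over their backs; the gripper's body (75 mm by 187 mm) begins 45 mm behind the grasp point.
Start: joints at [1.114, 0.181, 1.607, -0, 1.354, -0.206], TCP at [0.143, 0.557, 0.239] pointing down, gripper open.
Joint ranges: [-2.99, 2.99], [-0.89, 2.07], [0.3, 2.58], [-1.14, 4.28], [0, 2.63], [-3.12, 3.12]. Speed limits (rad/s): [2.57, 2.57, 3.01, 3.14, 3.14, 3.14].

INTERFACE

Orientations are given as a rotation vector (axis times angle).
In Python, from rig import monitor, cams, job_done gives the robot as it stands.
- The arm moves only by the tool arm_command, never from a script. Its argument "plan" is text: rows parted by semicolons, each of 7 numbers parted by spaces: the finger opening in cm, from 0 to 8.81, then the shift along the tool's x, y, z in cm, then the turn, a rotation vector about the tool's x, y, z in degrees. In form: gripper x y z ax ay az; .... A call has 1 to 8 rows; each row is the pose to reach, as a shift and turn from the pose commanded when the call began, along the tool's axes at that moment; what a row does not reach only later rows make up. A row lasts 1/12 s, in which the tool goes at most 41.7 mm and 7.16 degrees, less where a joint would pass 70% of its speed; a pose out of reach is approached as far as the arm can. A call with a gripper value outside its range is refused whole. The fingers move at their own pace and stop on an object; the grip force is fixed at half the most. Time passes only in rows, so rows that repeat a pose let the fingers close. It gives the time, the measured TCP pose, the force and the opening at its end, in the units of the state.
- monitor.read_state(): the state, without advancing time (a new reading comes with each control period).
- cams.read_camera(name): name is "side" or "top"; returns a dict with "frame" (384x512x3 uint8, red, green, blue), "K" (3x3 intrinsics, pixels), "extrinsics" (4x4, takes a point from camera to world coordinates). Camera axes: x right, y down, z forward; pixel columns grow to the right and rows downward; lengths in m; the calibration is good to about 2 mm. A picture is of the moment at which its call begins. There is no depth.
- job_done(): hands the job in, once; it reports no verdict.
The state is a dict: "t": time; "q": joint angles; "joint_velocities": joint speeds; "joint_torque": joint torques, N m; "tool_pos": TCP position; "orientation": TCP orientation; "ft_force": force on the tool from outside, world axes, zero at the start; "ft_torque": the same for the moment, N m; "opening": finger opening in m.
Only numpy, scipy, OpenCV 4.12 (cv2) and the standard library are available. Lean on these libraries where they do the work, as an engineer would, in place of code of your own. Each camera call takes 0.05 s, during which the arm holds its last target.

## Working session

There is one attempt and no reset: what is moved stays moved. The work goes in short steps, Python scripts to look and compute and a tool call to move; the robot and the scene stay as the last step left them, time stands still between calls to the robot, and variables do not carry over. Pictures are saved under pics/ and viewed, and the job is handed in when it is done.

Besides the shell and the picture viewer there is one more tool, called after ">>>" in YAML: its name, and indented under it one key for each argument. arm_command: Moves the arm, as the interface text tells. Its arguments: {"type":"object","properties":{"plan":{"type":"string"}},"required":["plan"]}

```bash
ls; mkdir -p pics; python3 - <<'E'
from rig import monitor,cams
import cv2,json
s=monitor.read_state();print(s)
for n in("side","top"):
    c=cams.read_camera(n);cv2.imwrite(f"pics/{n}0.png",c["frame"][:,:,::-1]);print(n,c["K"],c["extrinsics"])
E
```

```text
pics
{'t': 0.0, 'q': array([ 1.11367012e+00,  1.81488687e-01,  1.60800033e+00, -2.25109638e-05,
        1.35382448e+00, -2.06307097e-01]), 'joint_velocities': array([-0.00055533,  0.0004708 ,  0.00032239, -0.00022361,  0.00188365,
        0.00089332]), 'joint_torque': array([ 3.44199552e-04, -4.33883250e+01, -3.41840887e+01,  7.01284641e-02,
        3.85811110e-02, -1.25691454e-04]), 'tool_pos': array([0.14246339, 0.55651354, 0.2378433 ]), 'orientation': array([ 2.48123889e+00,  1.92566607e+00, -2.41391644e-03]), 'ft_force': array([-0.31967338, -0.5853061 ,  0.5542069 ]), 'ft_torque': array([-0.03736878, -0.04012358, -0.02366064]), 'opening': 0.08816192896096549}
side [[465.79589322   0.         251.26947171]
 [  0.         465.79589322 192.19417559]
 [  0.           0.           1.        ]] [[-0.93569784 -0.20764741  0.28522292  0.19652102]
 [-0.35269767  0.57025695 -0.74189714  0.87732882]
 [-0.00859733 -0.79478901 -0.60682495  0.8209605 ]
 [ 0.          0.          0.          1.        ]]
top [[445.4357833    0.         249.54261038]
 [  0.         445.4357833  197.93664584]
 [  0.           0.           1.        ]] [[-0.00960702 -0.99226357  0.1237769   0.33851986]
 [-0.99970122  0.01231299  0.02111528 -0.01201942]
 [-0.02247599 -0.12353706 -0.99208539  1.44976998]
 [ 0.          0.          0.          1.        ]]
```

View pics/side0.png

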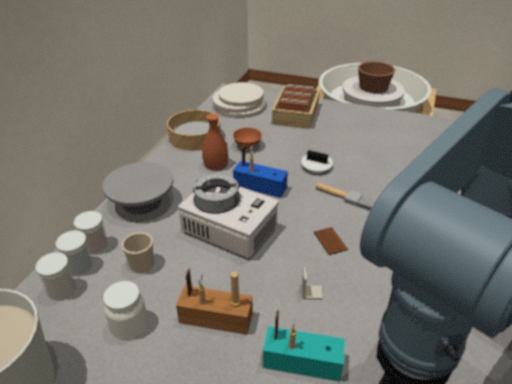

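View pics/top0.png

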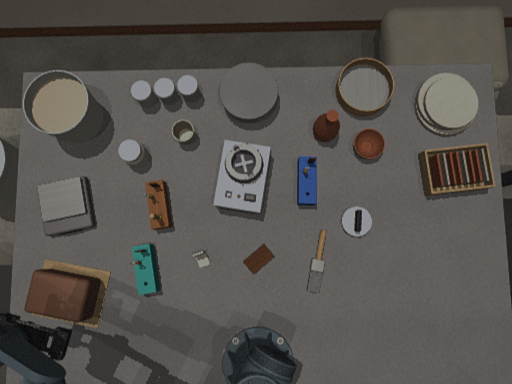

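The side view shows the mill (230,210), the brown block (215,308) with the stylus (235,288), and the lid (317,161). In the top view these are the mill (243,175), the block (157,205), the lid (357,222), the vase (327,127), the bowl (368,145), the cup (183,130) and the jar (131,152). I'll zoom in on each.

```bash
python3 - <<'E'
import cv2,numpy as np
t=cv2.imread("pics/top0.png");s=cv2.imread("pics/side0.png")
def crop(im,x,y,w,h,f): return cv2.resize(im[y:y+h,x:x+w],None,fx=f,fy=f,interpolation=cv2.INTER_CUBIC)
cv2.imwrite("pics/tmill.png",crop(t,205,130,80,90,6.5))
cv2.imwrite("pics/tblock.png",np.hstack([crop(t,130,165,50,80,7),crop(t,330,195,50,80,7)]))
cv2.imwrite("pics/sblock.png",crop(s,165,260,100,80,7.5))
cv2.imwrite("pics/smill.png",crop(s,170,165,115,95,6.3))
E
```

```text
(no output)
```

View pics/tmill.png

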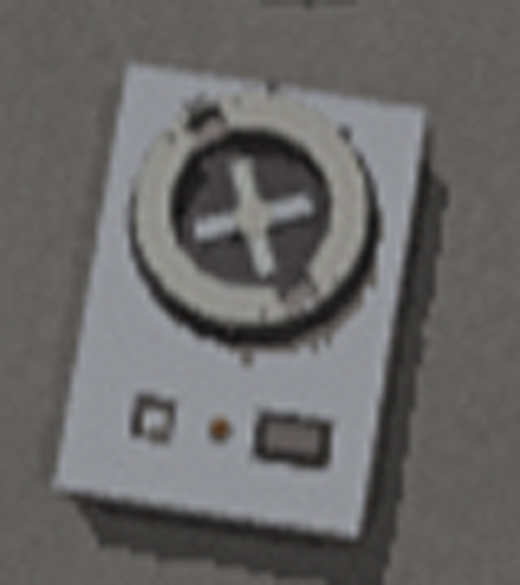

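View pics/tblock.png

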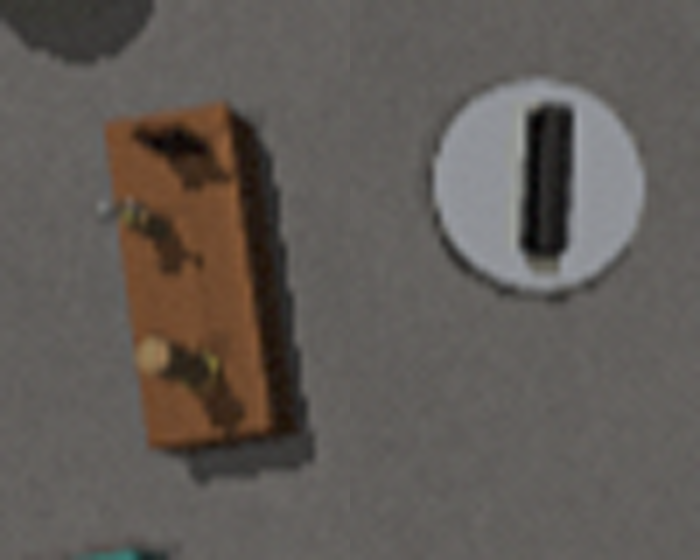

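View pics/sblock.png

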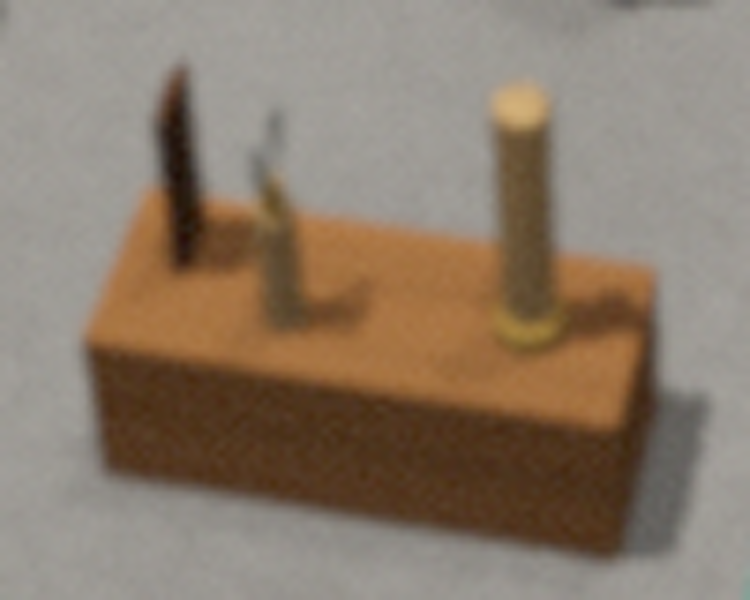

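View pics/smill.png

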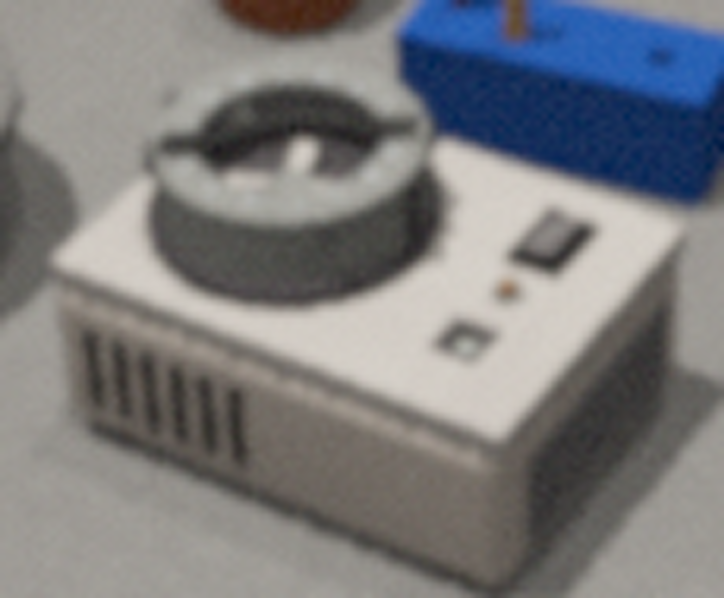

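```bash
cat > h.py <<'E'
import numpy as np,cv2
from scipy.spatial.transform import Rotation as R
CAL={}
def load(n,tag):
    im=cv2.imread(f"pics/{n}{tag}.png")
    return im
K={'side':np.array([[465.79589322,0,251.26947171],[0,465.79589322,192.19417559],[0,0,1]]),
   'top':np.array([[445.4357833,0,249.54261038],[0,445.4357833,197.93664584],[0,0,1]])}
E={'side':np.array([[-0.93569784,-0.20764741,0.28522292,0.19652102],[-0.35269767,0.57025695,-0.74189714,0.87732882],[-0.00859733,-0.79478901,-0.60682495,0.8209605],[0,0,0,1]]),
   'top':np.array([[-0.00960702,-0.99226357,0.1237769,0.33851986],[-0.99970122,0.01231299,0.02111528,-0.01201942],[-0.02247599,-0.12353706,-0.99208539,1.44976998],[0,0,0,1]])}
def plane(n,uv,z):
    uv=np.atleast_2d(np.asarray(uv,float)); d=np.c_[uv,np.ones(len(uv))]@np.linalg.inv(K[n]).T@E[n][:3,:3].T
    o=E[n][:3,3]; return o+d*((z-o[2])/d[:,2])[:,None]
def proj(n,P):
    P=np.atleast_2d(P); c=(P-E[n][:3,3])@E[n][:3,:3]; c=c@K[n].T; return c[:,:2]/c[:,2:]
def snap(tag):
    from rig import cams
    for n in('side','top'): cv2.imwrite(f"pics/{n}{tag}.png",cams.read_camera(n)["frame"][:,:,::-1])
def big(n,tag,x,y,w,h,f,out,gain=1):
    im=cv2.imread(f"pics/{n}{tag}.png")[y:y+h,x:x+w]
    cv2.imwrite(f"pics/{out}.png",cv2.convertScaleAbs(cv2.resize(im,None,fx=f,fy=f,interpolation=cv2.INTER_CUBIC),alpha=gain))
def subcontour(im_gray_mask_float,thr,x0,y0,f=6):
    up=cv2.resize(im_gray_mask_float,None,fx=f,fy=f,interpolation=cv2.INTER_CUBIC)
    cs,_=cv2.findContours((up>thr).astype(np.uint8),cv2.RETR_EXTERNAL,cv2.CHAIN_APPROX_NONE)
    c=max(cs,key=cv2.contourArea)[:,0,:].astype(float)
    return (c+0.5)/f-0.5+[x0,y0]
def circfit(P):
    A=np.c_[2*P[:,:2],np.ones(len(P))]; b=(P[:,:2]**2).sum(1); s=np.linalg.lstsq(A,b,rcond=None)[0]
    return s[:2],np.sqrt(s[2]+s[:2]@s[:2])
E
python3 - <<'E'
from h import *
for n,(x,y,w,h) in {'top':(200,130,90,95),'side':(165,160,125,105)}.items():
    im=cv2.imread(f"pics/{n}0.png")
    c=im[y:y+h,x:x+w]
    print(n,'table',np.median(im[130:200,430:] if n=='top' else im[180:200,340:360],axis=(0,1)), )
    for z in(1,): 
        hsv=cv2.cvtColor(c,cv2.COLOR_BGR2HSV)
        g=hsv[:,:,2].astype(np.float32); g[hsv[:,:,1]>80]=0
        print(np.percentile(g,[5,25,50,75,95]))
# lid
for n,(x,y,w,h) in {'top':(335,200,46,44),'side':(294,140,48,40)}.items():
    c=cv2.imread(f"pics/{n}0.png")[y:y+h,x:x+w]; g=cv2.cvtColor(c,cv2.COLOR_BGR2GRAY).astype(np.float32)
    print(n,'lid gray pct',np.percentile(g,[1,10,50,80,95]))
    print(g[h//2,::2].astype(int))
E
```

```text
top table [66. 77. 88.]
[ 55.  96.  99. 127. 153.]
side table [148. 154. 157.]
[  0.  88. 146. 159. 209.]
top lid gray pct [ 17.23  82.    95.   145.   148.  ]
[ 94  97  89  78 150 147 145 145 147 150  41  43  26  84 147 143 146 146
 147  92  93  95  92]
side lid gray pct [ 10.  74. 154. 157. 211.]
[152 155 153 159 204 210 187 162 134  99  75  42  22  18  19   7  42 167
 210 176 155 156 157 157]
```

```bash
python3 - <<'E'
from h import *
big('side','0',290,135,60,50,12,'slid')
E
```

```text
(no output)
```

View pics/slid.png

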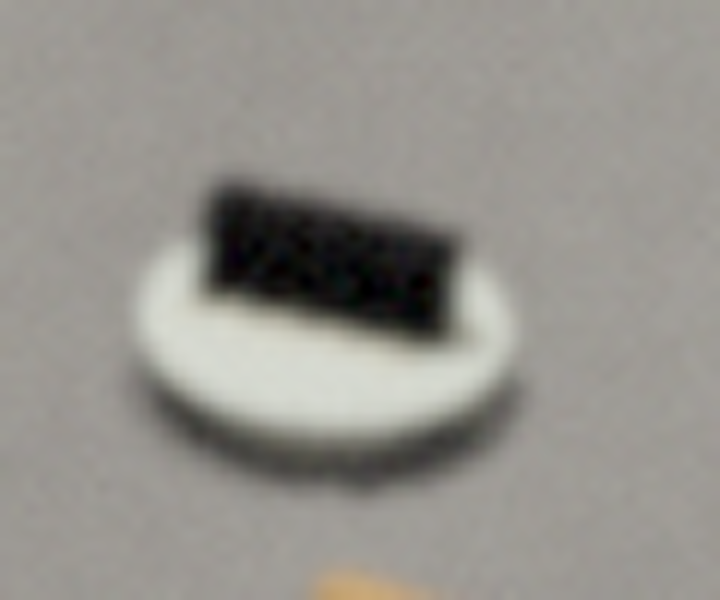

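The close-up shows the lid's bar from about (307,151) to (328,158) in the side view. Next I'll measure everything.

```bash
python3 - <<'E'
from h import *
def gray(n,x,y,w,h): return cv2.cvtColor(cv2.imread(f"pics/{n}0.png")[y:y+h,x:x+w],cv2.COLOR_BGR2GRAY).astype(np.float32)
# lid
for n,(x,y,w,h),thr,z in (('top',(335,200,46,44),120,.0225),('side',(294,140,48,40),183,.0225)):
    g=gray(n,x,y,w,h); 
    c=subcontour(g,thr,x,y); P=plane(n,c,z)
    if n=='side': # keep hull only
        hl=cv2.convexHull(c.astype(np.float32))[:,0]; P=plane(n,hl,z)
    ctr,r=circfit(P); print(n,'lid centre',ctr,'r',r)
    cb=subcontour(255-g,255-75,x,y)
    if n=='top':
        rect=cv2.minAreaRect(((plane(n,cb,.0545)[:,:2])*1000).astype(np.float32)); print(' bar rect',rect)
# bar mask refined: in top restrict to interior of flange
# mill deck
for n,(x,y,w,h),thr in (('top',(200,130,90,95),135),('side',(165,160,125,105),190)):
    g=gray(n,x,y,w,h)
    if n=='side':
        im=cv2.imread("pics/side0.png")[y:y+h,x:x+w]; 
    c=subcontour(g,thr,x,y)
    hl=cv2.convexHull(c.astype(np.float32))
    q=cv2.approxPolyDP(hl,2.5,True)[:,0]; print(n,'quad',q.round(1).tolist())
    P=plane(n,hl[:,0],.09)[:,:2]*1000
    print(' rect',cv2.minAreaRect(P.astype(np.float32)))
E
```

```text
top lid centre [ 0.43898426 -0.32257574] r 0.04701458298165256
 bar rect ((436.8970642089844, -319.27825927734375), (20.77187156677246, 69.74897766113281), 84.51860046386719)
side lid centre [ 0.43838848 -0.31626789] r 0.04785818317722906
top quad [[225.10000610351562, 139.89999389648438], [269.20001220703125, 146.89999389648438], [258.8999938964844, 211.60000610351562], [213.39999389648438, 203.60000610351562]]
 rect ((579.4232177734375, 40.63178253173828), (144.58419799804688, 206.3318328857422), 80.08514404296875)
side quad [[276.6000061035156, 200.8000030517578], [248.60000610351562, 232.89999389648438], [179.39999389648438, 205.60000610351562], [191.39999389648438, 194.10000610351562], [240.10000610351562, 188.10000610351562]]
 rect ((578.6629028320312, 45.53942108154297), (143.85012817382812, 205.72305297851562), 80.43531799316406)
```

```bash
python3 - <<'E'
from h import *
def up(X,Y,x0,y0,f): return [(X+.5)/f-.5+x0,(Y+.5)/f-.5+y0]
from scipy.optimize import least_squares
def tri(ut,us):
    f=lambda P: np.r_[(proj('top',P)[0]-ut),(proj('side',P)[0]-us)]
    r=least_squares(f,[.5,0,.1]); return r.x.round(4), r.fun.round(2)
T=lambda X,Y:up(X,Y,205,130,6.5); S=lambda X,Y:up(X,Y,170,165,6.3)
# reset button top (visible part), amber lamp
print('lamp',plane('top',T(219,430),.09),plane('side',S(508,289),.09),tri(T(219,430),S(508,289)))
print('well',plane('top',T(153,419),.09),plane('side',S(466,340),.09), tri(T(153,419),S(466,340)))
print('corner front -> top',plane('top',T(57,488),.09),'side',plane('side',S(500,440),.09))
TB=lambda X,Y:up(X,Y,130,165,7); SB=lambda X,Y:up(X,Y,165,260,7.5)
print('stylus top',plane('top',TB(152,354),.195),plane('side',SB(522,108),.195),tri(TB(152,354),SB(522,108)))
for a in ((108,122),(230,102),(273,432),(150,448)): print('blk top',plane('top',TB(*a),.06).round(4))
for a in ((150,190),(655,268),(620,430),(90,342)): print('blk side',plane('side',SB(*a),.06).round(4))
# rim circle top
for n,X in (('top',[(132,200),(255,95),(375,215),(190,112),(345,125),(365,262)]),('side',[(150,140),(435,140),(300,62),(295,228),(220,72),(385,85),(200,205),(390,205)])):
    P=plane(n,[ (T if n=='top' else S)(*a) for a in X],.13); print(n,'rim',circfit(P))
E
```

```text
lamp [[0.51544953 0.05159181 0.09      ]] [[0.5164262  0.05380566 0.09      ]] (array([0.5166, 0.0519, 0.0884]), array([-0.08, -0.28,  0.23,  0.04]))
well [[0.52110408 0.08289319 0.09      ]] [[0.52067965 0.08788553 0.09      ]] (array([0.5222, 0.0833, 0.0858]), array([-0.05, -0.17,  0.14,  0.02]))
corner front -> top [[0.48872607 0.12851508 0.09      ]] side [[0.48840563 0.13602344 0.09      ]]
stylus top [[0.44929376 0.29425517 0.195     ]] [[0.4340768  0.34970626 0.195     ]] (array([0.4536, 0.3067, 0.1439]), array([ 0.02,  0.08, -0.05, -0.01]))
blk top [[0.567  0.3492 0.06  ]]
blk top [[0.5755 0.2937 0.06  ]]
blk top [[0.4256 0.2721 0.06  ]]
blk top [[0.419  0.3274 0.06  ]]
blk side [[0.573  0.3016 0.06  ]]
blk side [[0.4279 0.2783 0.06  ]]
blk side [[0.4173 0.3331 0.06  ]]
blk side [[0.5635 0.3558 0.06  ]]
top rim (array([0.61228949, 0.03247932]), np.float64(0.056663001512095204))
side rim (array([0.61114927, 0.04291585]), np.float64(0.05512417377146836))
```

```bash
cat >> h.py <<'E'
def delta(pos,yaw,quiet=False):
    """shift cm / rotvec deg in tool axes from measured pose to (pos, tool down with tool x at yaw or yaw+pi)"""
    from rig import monitor
    s=monitor.read_state(); R0=R.from_rotvec(s['orientation']); p0=s['tool_pos']
    best=None
    for k in(-1,0,1):
        y=yaw+k*np.pi; x=np.array([np.cos(y),np.sin(y),0]); z=np.array([0,0,-1.]); M=np.c_[x,np.cross(z,x),z]
        rv=(R0.inv()*R.from_matrix(M)).as_rotvec(degrees=True)
        if best is None or np.linalg.norm(rv)<np.linalg.norm(best): best=rv
    d=R0.inv().apply(np.asarray(pos)-p0)*100
    print('t',round(s['t'],2),'pos',p0.round(4),'F',s['ft_force'].round(2),'T',s['ft_torque'].round(3),'open',round(s['opening'],4),'yaw',round(np.arctan2(*R0.as_matrix()[[1,0],[0,0]]),4),'q6',s['q'][5].round(2))
    print('  shift cm',d.round(2),'rot deg',best.round(2),'tilt',np.degrees(np.arccos(-R0.as_matrix()[2,2])).round(2))
E
python3 - <<'E'
from h import *
delta([.452,.307,.20],np.pi/2+.15)
E
```

```text
t 0.1 pos [0.1425 0.5566 0.2379] F [ 0.2   0.27 -0.42] T [-0.049  0.001 -0.03 ] open 0.0885 yaw 1.32 q6 -0.21
  shift cm [-16.49  36.18   3.81] rot deg [ -0.04   0.08 -22.96] tilt 0.09
```

>>> arm_command:
  plan: "8.8 -2 4.5 0.4 0 0 -3; 8.8 -4 9 0.8 0 0 -6; 8.8 -6 13.5 1.3 0 0 -9; 8.8 -8 18 1.8 0 0 -12; 8.8 -10 22.5 2.3 0 0 -15; 8.8 -12 27 2.8 0 0 -18; 8.8 -13.5 30 3.2 0 0 -20; 8.8 -14.5 32 3.5 0 0 -22"

```text
t: 0.77
tool_pos: [0.4028, 0.3481, 0.2057]
orientation: [-2.066, -2.366, 0.0]
ft_force: [0.3, 0.8, -0.2]
opening: 0.088
```

```bash
python3 - <<'E'
from h import *
delta([.452,.307,.20],np.pi/2+.15)
E
```

```text
t 0.77 pos [0.4028 0.3481 0.2057] F [ 0.31  0.84 -0.16] T [ 0.051 -0.081  0.041] open 0.088 yaw 1.7058 q6 -1.22
  shift cm [-4.74  4.33  0.57] rot deg [-0.01  0.   -0.86] tilt 0.01
```

>>> arm_command:
  plan: "8.8 -2.4 2.2 0.3 0 0 -0.5; 8.8 -4.2 3.8 0.5 0 0 -0.9; 8.8 -4.7 4.3 0.5 0 0 -0.9; 8.8 -4.7 4.3 0.5 0 0 -0.9"

```text
t: 1.1
tool_pos: [0.4514, 0.3076, 0.2005]
orientation: [-2.054, -2.377, 0.001]
ft_force: [-0.3, 0.8, -0.2]
opening: 0.0881
```

```bash
python3 - <<'E'
from h import *
delta([.452,.307,.20],np.pi/2+.15)
snap('1')
for n in('side','top'): print(n,proj(n,[[.452,.307,.2],[.452,.307,.15],[.452,.307,.06]]).round(1).tolist())
big('side','1',150,180,140,150,5,'s1'); big('top','1',110,140,90,100,6,'t1',1.3)
E
```

```text
t 1.1 pos [0.4514 0.3076 0.2005] F [-0.32  0.75 -0.17] T [ 0.029  0.01  -0.029] open 0.0881 yaw 1.7165 q6 -1.34
  shift cm [-0.07  0.05  0.05] rot deg [-0.05  0.01 -0.25] tilt 0.06
side [[233.9, 253.7], [234.7, 272.1], [236.0, 302.4]]
top [[146.4, 214.1], [150.7, 215.6], [157.6, 218.0]]
```

View pics/s1.png

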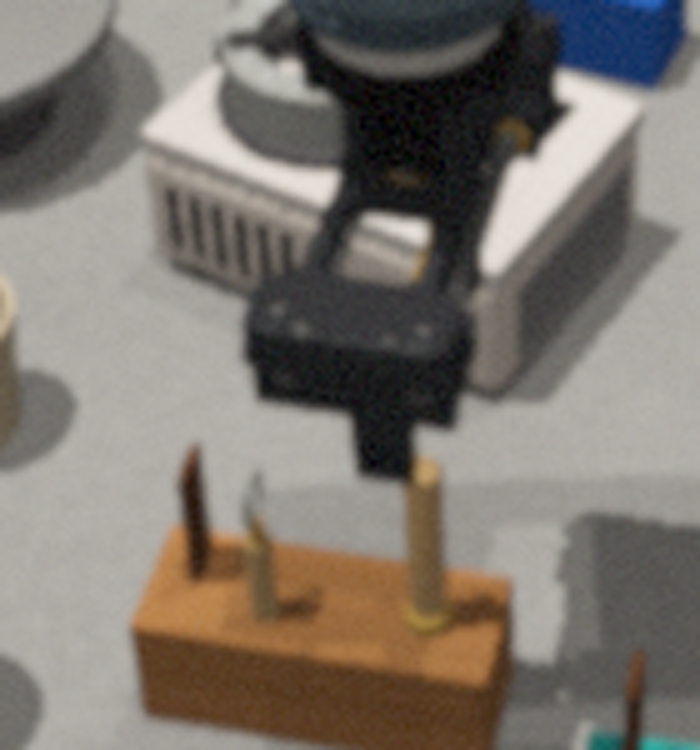

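View pics/t1.png

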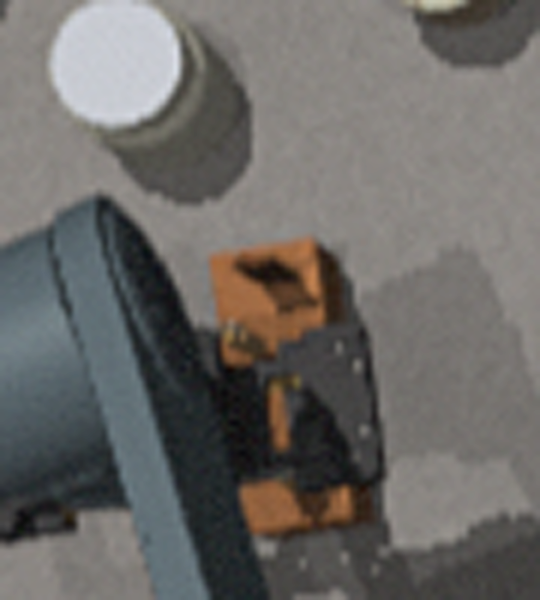

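```bash
python3 - <<'E'
from h import *
yaw=1.7165; x=np.array([np.cos(yaw),np.sin(yaw),0]); y=np.array([x[1],-x[0],0]); p=np.array([.4514,.3076,.2005])
for a in(.044,.0615): print([proj('side',p+a*x+b*y).round(1)[0].tolist() for b in(-.011,0,.011)])
up=lambda X,Y:[(X+.5)/5-.5+150,(Y+.5)/5-.5+180]
print('seen bottom corners',up(360,471),up(411,473))
E
```

```text
[[234.1, 271.8], [228.1, 270.9], [222.2, 269.9]]
[[231.7, 279.0], [225.7, 278.0], [219.7, 277.1]]
seen bottom corners [221.6, 273.8] [231.8, 274.2]
```

>>> arm_command:
  plan: "8.8 -0.1 0.1 3 0 0 0; 8.8 -0.1 0.1 6 0 0 0; 8 -0.1 0.1 9 0 0 0; 6 -0.1 0.1 10.4 0 0 0; 4 -0.1 0.1 10.4 0 0 0; 2.6 -0.1 0.1 10.4 0 0 0; 2.6 -0.1 0.1 10.4 0 0 0; 2.6 -0.1 0.1 10.4 0 0 0"

```text
t: 1.87
tool_pos: [0.4525, 0.3091, 0.0989]
orientation: [2.048, 2.38, 0.005]
ft_force: [0.5, 0.1, -0.2]
opening: 0.05
```

```bash
python3 - <<'E'
from h import *
delta([.452,.307,.096],np.pi/2+.15)
snap('2')
big('side','2',180,240,90,90,7,'s2'); big('top','2',120,180,60,60,9,'t2',1.3)
E
```

```text
t 1.87 pos [0.4525 0.3091 0.0989] F [ 0.53  0.15 -0.19] T [-0.037  0.003 -0.045] open 0.05 yaw 1.7206 q6 -1.34
  shift cm [-0.2  -0.08  0.29] rot deg [ 0.18 -0.05 -0.01] tilt 0.19
```

View pics/s2.png

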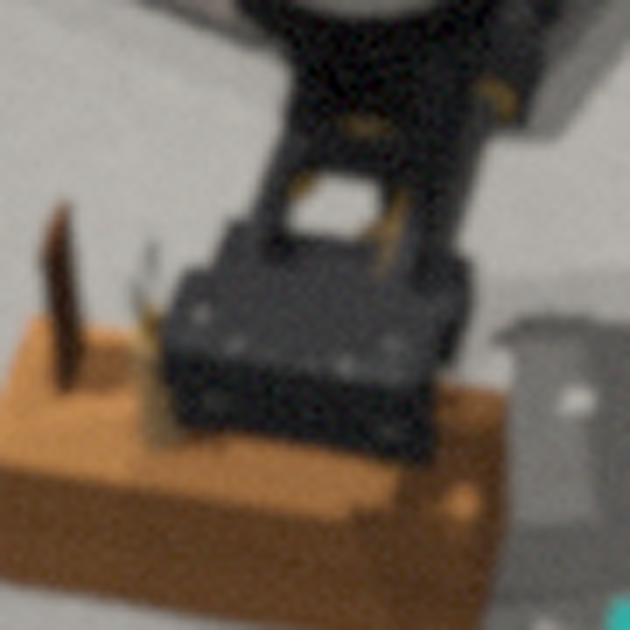

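View pics/t2.png

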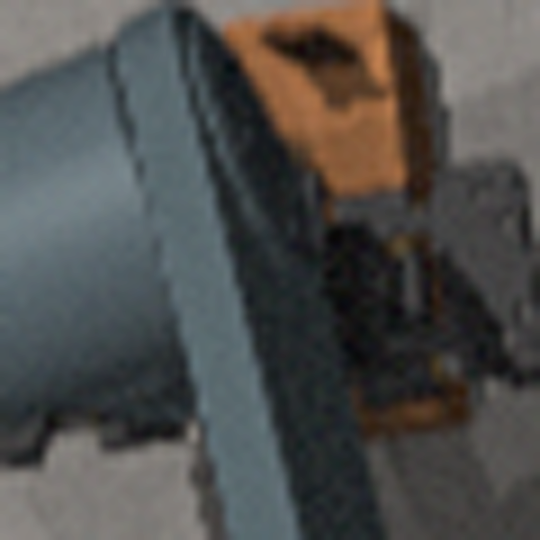

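>>> arm_command:
  plan: "3.5 -0.2 -0.1 0.2 0 0 0; 2.4 -0.2 -0.1 0.2 0 0 0; 2.0 -0.2 -0.1 0.2 0 0 0; 2.0 -0.2 -0.1 0.2 0 0 0; 2.0 -0.2 -0.1 0.2 0 0 0; 2.0 -0.2 -0.1 0.2 0 0 0; 1.9 -0.2 -0.1 0.2 0 0 0; 1.8 -0.2 -0.1 0.2 0 0 0"

```text
t: 2.63
tool_pos: [0.451, 0.3059, 0.095]
orientation: [-2.05, -2.38, 0.0]
ft_force: [-0.1, 0.3, 0.1]
opening: 0.0178
```

```bash
python3 - <<'E'
from h import *
delta([.452,.307,.096],np.pi/2+.15)
E
```

```text
t 2.63 pos [0.451  0.3059 0.095 ] F [-0.11  0.28  0.11] T [0.043 0.045 0.028] open 0.0178 yaw 1.7196 q6 -1.34
  shift cm [ 0.09  0.12 -0.1 ] rot deg [-0.    0.   -0.07] tilt 0.0
```

>>> arm_command:
  plan: "1.6 0 0.05 0 0 0 0; 1.4 0 0.05 0 0 0 0; 1.2 0 0.05 0 0 0 0; 1 0 0.05 0 0 0 0; 1 0 0.05 0 0 0 0"

```text
t: 3.05
tool_pos: [0.4514, 0.306, 0.095]
orientation: [-2.05, -2.381, 0.0]
ft_force: [0.0, 0.2, 0.2]
opening: 0.0153
```

```bash
python3 - <<'E'
from h import *
delta([.452,.307,.096],np.pi/2+.15)
E
```

```text
t 3.05 pos [0.4514 0.306  0.095 ] F [0.04 0.18 0.17] T [ 0.014  0.041 -0.085] open 0.0153 yaw 1.7197 q6 -1.34
  shift cm [ 0.09  0.07 -0.1 ] rot deg [-0.    0.   -0.06] tilt 0.0
```

>>> arm_command:
  plan: "1 0 0 -2 0 0 0; 1 0 0 -5 0 0 0; 1 0 0 -8 0 0 0; 1 0 0 -11 0 0 0; 1 0 0 -13.5 0 0 0; 1 0 0 -13.5 0 0 0"

```text
t: 3.55
tool_pos: [0.4543, 0.3072, 0.2362]
orientation: [2.047, 2.377, 0.014]
ft_force: [1.0, 1.0, -0.6]
opening: 0.0156
```

```bash
python3 - <<'E'
from h import *
delta([.5205,.0855,.23],np.pi/2+.15)
snap('3')
big('side','3',170,160,110,110,7,'s3')
E
```

```text
t 3.55 pos [0.4543 0.3072 0.2362] F [ 1.02  0.96 -0.55] T [ 0.079  0.045 -0.013] open 0.0156 yaw 1.7198 q6 -1.34
  shift cm [-22.91   3.25   0.6 ] rot deg [ 0.55 -0.13 -0.06] tilt 0.57
```

View pics/s3.png

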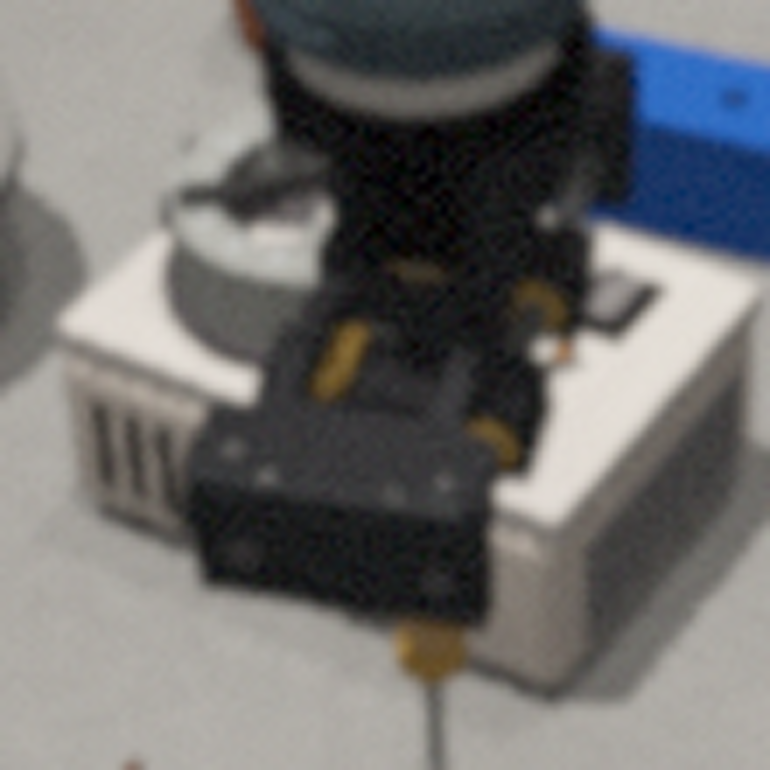

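The side view shows the stylus held with its collar at (231,252) and shank hanging straight. Next I move to above the well.

>>> arm_command:
  plan: "1 -3.5 0.5 0.1 0 0 0; 1 -7 1 0.2 0 0 0; 1 -11 1.5 0.3 0 0 0; 1 -15 2.1 0.4 0 0 0; 1 -18.5 2.6 0.5 0 0 0; 1 -21.5 3 0.6 0 0 0; 1 -22.9 3.2 0.6 0 0 0; 1 -22.9 3.2 0.6 0 0 0"

```text
t: 4.32
tool_pos: [0.5167, 0.0813, 0.2218]
orientation: [-2.053, -2.375, 0.004]
ft_force: [0.1, 0.0, 0.2]
opening: 0.0151
```

>>> arm_command:
  plan: "1 0 0 0 0 0 0; 1 0 0 0 0 0 0; 1 0 0 0 0 0 0"

```text
t: 4.57
tool_pos: [0.5163, 0.0854, 0.2233]
orientation: [-2.048, -2.381, 0.001]
ft_force: [1.0, -0.5, 0.3]
opening: 0.0149
```

```bash
python3 - <<'E'
from h import *
delta([.5205,.0855,.23],np.pi/2+.15)
snap('4')
big('side','4',190,130,100,110,7,'s4'); big('top','4',200,150,70,70,8,'t4',1.3)
E
```

```text
t 4.57 pos [0.5163 0.0854 0.2233] F [ 0.97 -0.5   0.35] T [0.076 0.023 0.011] open 0.0149 yaw 1.721 q6 -1.78
  shift cm [-0.05  0.41 -0.67] rot deg [-0.08 -0.03  0.01] tilt 0.08
```

View pics/s4.png

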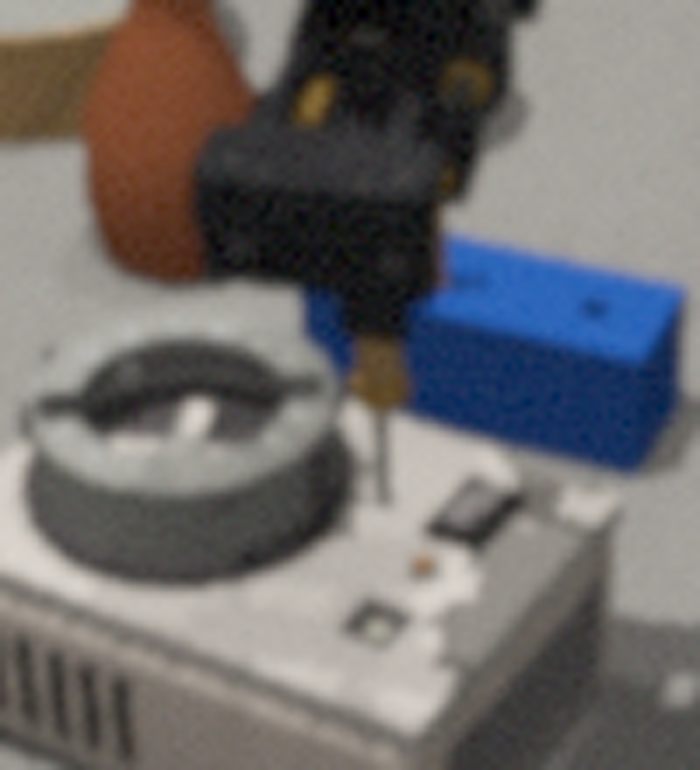

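View pics/t4.png

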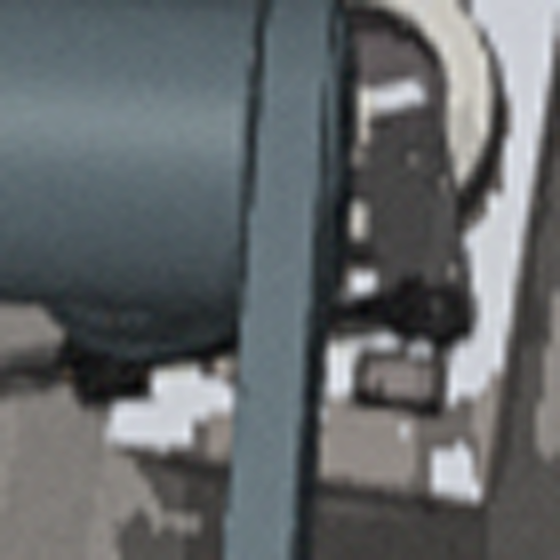

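```bash
python3 - <<'E'
from h import *
up=lambda X,Y:np.array([(X+.5)/7-.5+190,(Y+.5)/7-.5+130])
tip=np.array([.5163,.0854,.1433]); p=proj('side',tip)[0]; seen=up(383,503)
print('tip pred',p,'seen',seen)
col=proj('side',tip+[0,0,.045])[0]; print('collar underside pred',col,'seen center ~',up(384,395))
w=up(378,621); b=seen-p
print('well',w,plane('side',w,.09),'corrected',plane('side',w-b,.09))
E
```

```text
tip pred [245.25279652 200.99459672] seen [244.28571429 201.42857143]
collar underside pred [244.92860283 185.5435287 ] seen center ~ [244.42857143 186.        ]
well [243.57142857 218.28571429] [[0.52097925 0.08696416 0.09      ]] corrected [[0.51937406 0.08466622 0.09      ]]
```

```bash
python3 - <<'E'
from h import *
delta([.520,.085,.175],np.pi/2+.15)
E
```

```text
t 4.67 pos [0.5166 0.0854 0.2237] F [ 0.14 -0.32  0.01] T [0.016 0.02  0.055] open 0.015 yaw 1.7214 q6 -1.78
  shift cm [-0.09  0.33  4.87] rot deg [-0.03 -0.02  0.03] tilt 0.03
```

>>> arm_command:
  plan: "1 -0.05 0.15 1.2 0 0 0; 1 -0.1 0.3 2.4 0 0 0; 1 -0.1 0.3 3.6 0 0 0; 1 -0.1 0.3 4.4 0 0 0; 1 -0.1 0.3 4.6 0 0 0; 1 -0.1 0.3 4.6 0 0 0; 1 -0.1 0.3 4.6 0 0 0; 1 -0.1 0.3 4.6 0 0 0"

```text
t: 5.33
tool_pos: [0.5206, 0.0837, 0.1786]
orientation: [2.05, 2.38, 0.001]
ft_force: [0.1, 0.0, 1.3]
opening: 0.0151
```

```bash
python3 - <<'E'
from h import *
delta([.520,.085,.175],np.pi/2+.15)
snap('5')
big('side','5',210,170,70,70,10,'s5')
E
```

```text
t 5.33 pos [0.5206 0.0837 0.1786] F [0.06 0.05 1.29] T [-0.003  0.005  0.035] open 0.0151 yaw 1.7196 q6 -1.79
  shift cm [ 0.14 -0.04  0.36] rot deg [ 0.05  0.01 -0.07] tilt 0.05
```

View pics/s5.png

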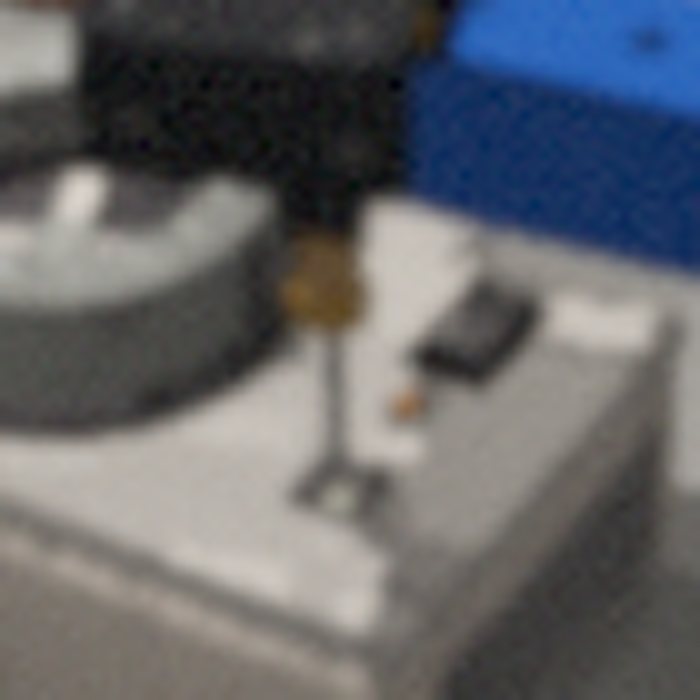

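```bash
python3 - <<'E'
from h import *
for z in(.0986,.09,.085):
    u=proj('side',[.5206,.0837,z])[0]+[-1,.4]; print(z,((u-[210,170]+.5)*10-.5).round(0))
g=cv2.imread('pics/s5.png')
cv2.imwrite('pics/s5z.png',cv2.resize(g[380:560,240:440],None,fx=4,fy=4,interpolation=cv2.INTER_CUBIC)[:600])
E
```

```text
0.0986 [336. 456.]
0.09 [337. 483.]
0.085 [337. 499.]
```

View pics/s5z.png

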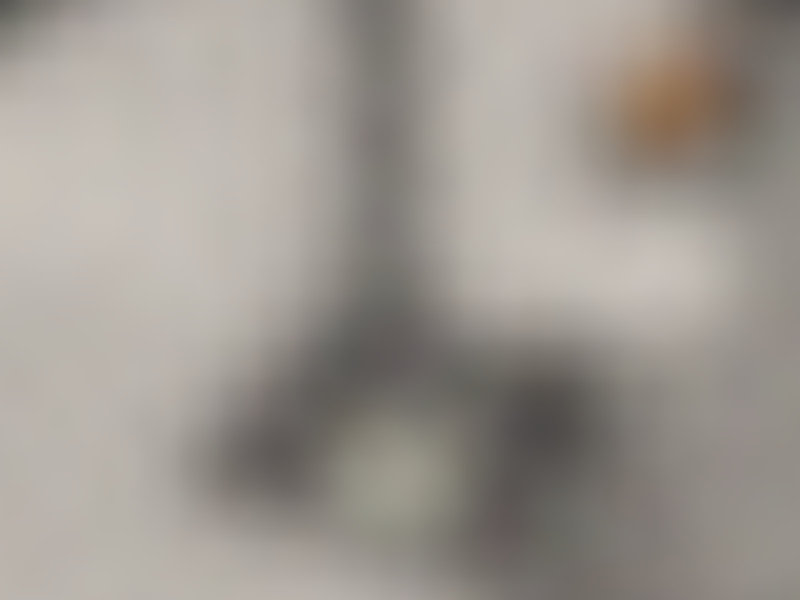

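>>> arm_command:
  plan: "1 0.05 0 0.5 0 0 0; 1 0.05 0 1 0 0 0; 1 0.05 0 1.2 0 0 0; 1 0.05 0 1.3 0 0 0; 1 0.05 0 1.3 0 0 0; 1 0.05 0 1.3 0 0 0"

```text
t: 5.93
tool_pos: [0.5201, 0.0842, 0.165]
orientation: [-2.05, -2.38, 0.0]
ft_force: [-0.2, 0.6, -0.7]
opening: 0.0153
```

```bash
python3 - <<'E'
from h import *
delta([.520,.0845,.161],np.pi/2+.15)
E
```

```text
t 5.93 pos [0.5201 0.0842 0.165 ] F [-0.17  0.57 -0.66] T [ 0.055 -0.018  0.019] open 0.0153 yaw 1.7197 q6 -1.78
  shift cm [ 0.03 -0.    0.4 ] rot deg [-0.01 -0.   -0.06] tilt 0.01
```

>>> arm_command:
  plan: "1 0 0 0.2 0 0 0; 1 0 0 0.35 0 0 0; 1 0 0 0.45 0 0 0; 1 0 0 0.45 0 0 0; 1 0 0 0.45 0 0 0; 1 0 0 0.45 0 0 0"

```text
t: 6.43
tool_pos: [0.5204, 0.0842, 0.1609]
orientation: [2.05, 2.38, 0.001]
ft_force: [-0.4, 0.8, 4.7]
opening: 0.0154
```

```bash
python3 - <<'E'
from h import *
delta([.520,.0845,.161],np.pi/2+.15)
E
```

```text
t 6.43 pos [0.5204 0.0842 0.1609] F [-0.44  0.79  4.7 ] T [ 0.031  0.172 -0.006] open 0.0154 yaw 1.7197 q6 -1.78
  shift cm [ 0.03 -0.03 -0.01] rot deg [ 0.04  0.01 -0.06] tilt 0.04
```

>>> arm_command:
  plan: "1 0 0 0.1 0 0 0; 1 0 0 0.15 0 0 0; 1 0 0 0.15 0 0 0; 1 0 0 0.15 0 0 0"

```text
t: 6.77
tool_pos: [0.5207, 0.0842, 0.1601]
orientation: [2.049, 2.38, 0.001]
ft_force: [-2.1, 0.7, 9.2]
opening: 0.0153
```

```bash
python3 - <<'E'
from h import *
delta([.520,.0845,.161],np.pi/2+.15)
snap('6')
big('side','6',210,170,70,70,10,'s6')
E
```

```text
t 6.77 pos [0.5207 0.0842 0.1601] F [-2.13  0.69  9.23] T [ 0.109  0.449 -0.056] open 0.0153 yaw 1.7197 q6 -1.78
  shift cm [ 0.04 -0.07 -0.09] rot deg [ 0.08  0.02 -0.06] tilt 0.08
```

View pics/s6.png

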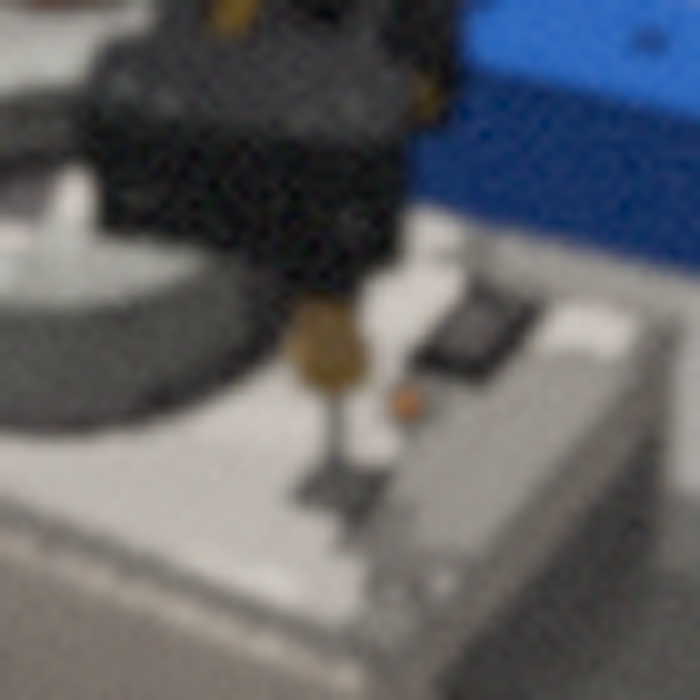

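The side view shows the shank inside the well at (243,218). The force rose to 9 N after about 4.5 mm, so the button is bottomed. Next I return the stylus.

>>> arm_command:
  plan: "1 0 0 -1 0 0 0; 1 0 0 -2.5 0 0 0; 1 0 0 -4.5 0 0 0; 1 0 0 -6.5 0 0 0; 1 0 0 -7.5 0 0 0; 1 0 0 -7.5 0 0 0"

```text
t: 7.37
tool_pos: [0.5214, 0.0842, 0.2365]
orientation: [2.048, 2.378, 0.004]
ft_force: [-0.4, -0.1, -0.4]
opening: 0.0151
```

```bash
python3 - <<'E'
from h import *
delta([.4514,.306,.235],1.7197)
E
```

```text
t 7.37 pos [0.5214 0.0842 0.2365] F [-0.43 -0.05 -0.36] T [ 0.028 -0.017 -0.011] open 0.0151 yaw 1.7197 q6 -1.78
  shift cm [22.98 -3.63  0.11] rot deg [0.24 0.05 0.  ] tilt 0.24
```

>>> arm_command:
  plan: "1 3.5 -0.5 0 0 0 0; 1 7 -1 0 0 0 0; 1 11 -1.6 0 0 0 0; 1 15 -2.3 0 0 0 0; 1 18.5 -2.9 0 0 0 0; 1 21.5 -3.4 0 0 0 0; 1 22.9 -3.6 0 0 0 0; 1 22.9 -3.6 0 0 0 0"

```text
t: 8.03
tool_pos: [0.4484, 0.3078, 0.2324]
orientation: [-2.044, -2.383, 0.003]
ft_force: [-0.8, -0.6, -0.3]
opening: 0.0151
```

>>> arm_command:
  plan: "1 0 0 0 0 0 0; 1 0 0 0 0 0 0; 1 0 0 0 0 0 0; 1 0 0 0 0 0 0"

```text
t: 8.37
tool_pos: [0.451, 0.3043, 0.2338]
orientation: [-2.052, -2.379, 0.001]
ft_force: [-1.1, -0.0, -0.9]
opening: 0.0152
```

```bash
python3 - <<'E'
from h import *
delta([.4514,.306,.165],1.7197)
E
```

```text
t 8.37 pos [0.451  0.3043 0.2338] F [-1.11 -0.05 -0.9 ] T [ 0.006 -0.034 -0.009] open 0.0152 yaw 1.7179 q6 -1.34
  shift cm [0.17 0.07 6.88] rot deg [-0.02  0.01 -0.1 ] tilt 0.02
```

>>> arm_command:
  plan: "1 0.1 0.05 2 0 0 0; 1 0.17 0.07 4 0 0 0; 1 0.17 0.07 6 0 0 0; 1 0.17 0.07 7.8 0 0 0; 1 0.17 0.07 7.8 0 0 0; 1 0.17 0.07 7.8 0 0 0; 1 0.17 0.07 7.8 0 0 0"

```text
t: 8.95
tool_pos: [0.4519, 0.3069, 0.1572]
orientation: [2.051, 2.379, 0.002]
ft_force: [-0.7, 0.3, 0.2]
opening: 0.0152
```

```bash
python3 - <<'E'
from h import *
delta([.4514,.306,.130],1.7197)
snap('7')
big('side','7',195,240,70,70,10,'s7')
E
```

```text
t 8.95 pos [0.4519 0.3069 0.1572] F [-0.71  0.33  0.19] T [ 0.038 -0.023 -0.009] open 0.0152 yaw 1.7188 q6 -1.34
  shift cm [-0.09 -0.07  2.72] rot deg [ 0.08 -0.02 -0.05] tilt 0.08
```

View pics/s7.png

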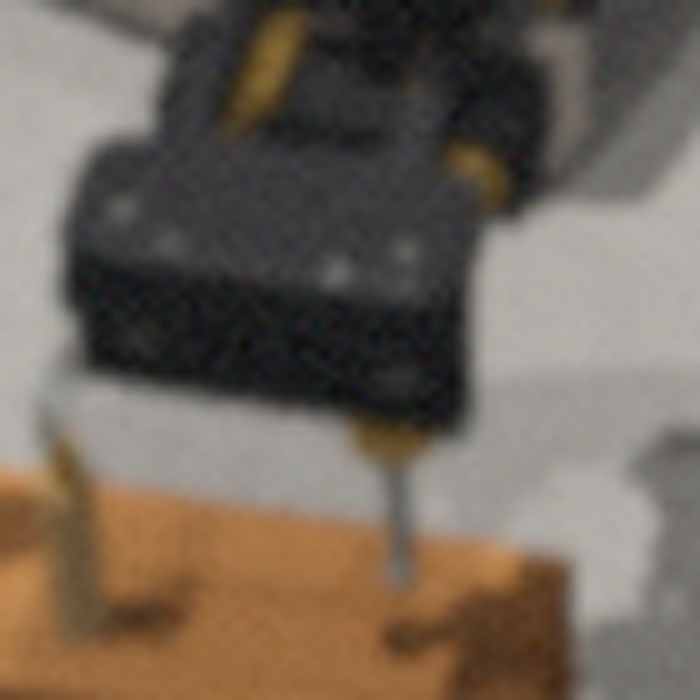

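The side view shows the tip at (234.5,298) with the hole just below it at (235,303.5). It is aligned, so I continue down.

>>> arm_command:
  plan: "1 -0.05 -0.05 0.5 0 0 0; 1 -0.05 -0.05 0.9 0 0 0; 1 -0.05 -0.05 1.1 0 0 0; 1 -0.05 -0.05 1.1 0 0 0; 1 -0.05 -0.05 1.1 0 0 0"

```text
t: 9.47
tool_pos: [0.4503, 0.3065, 0.1448]
orientation: [-2.05, -2.38, 0.001]
ft_force: [0.2, -0.5, -0.2]
opening: 0.0154
```

```bash
python3 - <<'E'
from h import *
delta([.4514,.306,.130],1.7197)
E
```

```text
t 9.47 pos [0.4503 0.3065 0.1448] F [ 0.16 -0.47 -0.24] T [ 0.003 -0.003 -0.047] open 0.0154 yaw 1.7198 q6 -1.34
  shift cm [-0.07  0.1   1.48] rot deg [-0.03  0.01  0.01] tilt 0.03
```

>>> arm_command:
  plan: "1 -0.05 0.1 0.4 0 0 0; 1 -0.05 0.1 0.8 0 0 0; 1 -0.05 0.1 1.2 0 0 0; 1 -0.05 0.1 1.4 0 0 0; 1 -0.05 0.1 1.4 0 0 0; 1 -0.05 0.1 1.4 0 0 0"

```text
t: 9.97
tool_pos: [0.4515, 0.3062, 0.1308]
orientation: [-2.05, -2.38, 0.001]
ft_force: [0.4, 0.1, -0.9]
opening: 0.0154
```

```bash
python3 - <<'E'
from h import *
delta([.4514,.306,.0955],1.7197)
E
```

```text
t 9.97 pos [0.4515 0.3062 0.1308] F [ 0.41  0.14 -0.91] T [ 0.013  0.019 -0.025] open 0.0154 yaw 1.7197 q6 -1.34
  shift cm [-0.02 -0.01  3.53] rot deg [-0.03  0.01 -0.  ] tilt 0.03
```

Tip is about 9 mm into the hole with no force, so I continue down.

>>> arm_command:
  plan: "1 0 0 0.8 0 0 0; 1 0 0 1.6 0 0 0; 1 0 0 2.4 0 0 0; 1 0 0 3 0 0 0; 1 0 0 3.3 0 0 0; 1 0 0 3.5 0 0 0; 1 0 0 3.55 0 0 0; 1 0 0 3.55 0 0 0"

```text
t: 10.63
tool_pos: [0.4517, 0.3063, 0.0955]
orientation: [2.05, 2.38, 0.0]
ft_force: [-0.3, -0.4, -0.5]
opening: 0.0151
```

```bash
python3 - <<'E'
from h import *
delta([.4514,.306,.095],1.7197)
E
```

```text
t 10.63 pos [0.4517 0.3063 0.0955] F [-0.27 -0.42 -0.52] T [0.037 0.051 0.053] open 0.0151 yaw 1.7196 q6 -1.34
  shift cm [-0.02 -0.04  0.05] rot deg [ 0.01 -0.   -0.  ] tilt 0.01
```

>>> arm_command:
  plan: "1 0 0 0.05 0 0 0; 1.7 0 0 0.05 0 0 0; 2.5 0 0 0.05 0 0 0; 4 0 0 0.05 0 0 0; 5 0 0 0.05 0 0 0; 6 0 0 0.05 0 0 0; 6 0 0 0.05 0 0 0; 6 0 0 0.05 0 0 0"

```text
t: 11.3
tool_pos: [0.4516, 0.3062, 0.0951]
orientation: [2.05, 2.38, 0.0]
ft_force: [0.0, 0.4, 0.8]
opening: 0.0547
```

>>> arm_command:
  plan: "6 0 0 -2 0 0 0; 6 0 0 -5 0 0 0; 6 0 0 -8 0 0 0; 6 0 0 -11 0 0 0; 6 0 0 -13 0 0 0; 6 0 0 -13 0 0 0"

```text
t: 11.8
tool_pos: [0.4542, 0.3073, 0.2305]
orientation: [2.047, 2.378, 0.012]
ft_force: [-0.3, -0.5, 0.1]
opening: 0.06
```

```bash
python3 - <<'E'
from h import *
delta([.4387,-.319,.20],np.pi/2-.08)
snap('8')
big('side','8',160,230,110,100,7,'s8'); big('top','8',335,195,46,50,12,'t8')
E
```

```text
t 11.8 pos [0.4542 0.3073 0.2305] F [-0.31 -0.46  0.12] T [ 0.028 -0.036 -0.028] open 0.06 yaw 1.7198 q6 -1.34
  shift cm [-61.72 -10.86   2.83] rot deg [ 0.48 -0.17 13.12] tilt 0.51
```

View pics/s8.png

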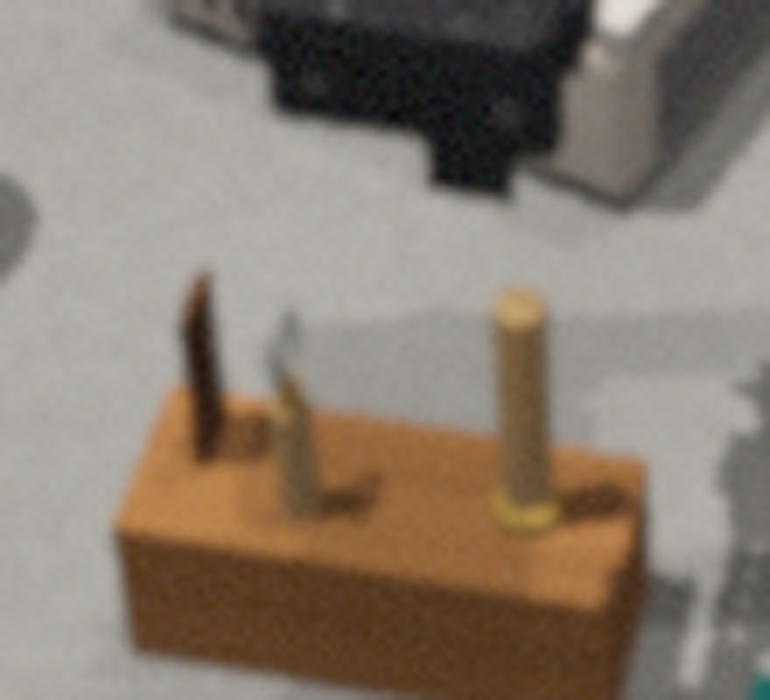

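View pics/t8.png

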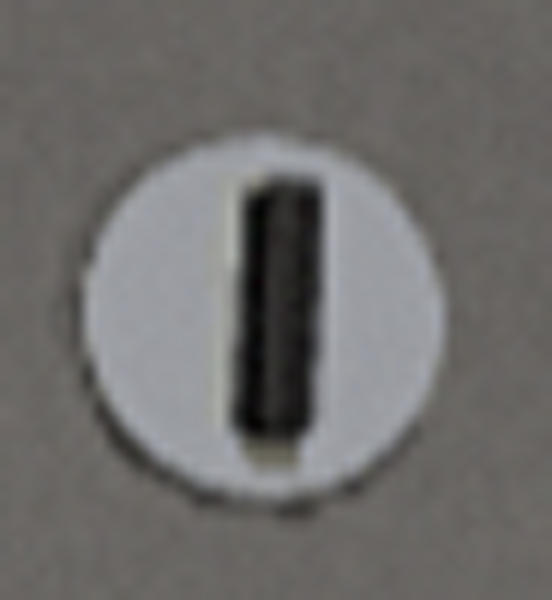

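The stylus stands upright with its collar on the block at (234,302). Next I compute the lid's yaw.

```bash
python3 - <<'E'
from h import *
def yaw(n,a,b,z):
    P=plane(n,[a,b],z); d=P[1]-P[0]; print(n,np.degrees(np.arctan2(d[1],d[0])).round(2),np.linalg.norm(d).round(4),P.mean(0).round(4))
u=lambda X,Y,x0,y0,f:[(X+.5)/f-.5+x0,(Y+.5)/f-.5+y0]
T=lambda X,Y:u(X,Y,335,195,12); S=lambda X,Y:u(X,Y,290,135,12)
yaw('top',T(310,434),T(323,178),.0545); yaw('top',T(233,430),T(245,180),.0225)
yaw('side',S(455,237),S(215,180),.0545); yaw('side',S(442,340),S(205,293),.0225)
E
```

```text
top -5.19 0.0669 [ 0.4389 -0.3293  0.0545]
top -4.93 0.0668 [ 0.4417 -0.316   0.0225]
side -4.94 0.0641 [ 0.4387 -0.3183  0.0545]
side -0.5 0.0627 [ 0.4388 -0.3169  0.0225]
```

>>> arm_command:
  plan: "6 -3.5 -0.7 0.2 0 0 1; 6 -7.5 -1.4 0.4 0 0 2; 6 -11.5 -2.1 0.6 0 0 3; 6 -15.5 -2.8 0.8 0 0 4; 6 -19.5 -3.5 1 0 0 5; 6 -23.5 -4.2 1.2 0 0 6; 6 -27.5 -4.9 1.4 0 0 7; 6 -31.5 -5.6 1.6 0 0 8"

```text
t: 12.57
tool_pos: [0.4413, -0.015, 0.207]
orientation: [-2.21, -2.229, 0.002]
ft_force: [0.4, 0.6, -1.0]
opening: 0.0598
```

```bash
python3 - <<'E'
from h import *
delta([.438,-.3203,.18],1.484)
E
```

```text
t 12.57 pos [ 0.4413 -0.015   0.207 ] F [ 0.42  0.58 -0.99] T [-0.022  0.038  0.04 ] open 0.0598 yaw 1.5794 q6 -1.88
  shift cm [-30.53  -0.58   2.67] rot deg [-0.17 -0.05  5.46] tilt 0.18
```

>>> arm_command:
  plan: "6 -4 -0.1 0.3 0 0 0.7; 6 -8 -0.2 0.7 0 0 1.4; 6 -12 -0.2 1 0 0 2.1; 6 -16 -0.3 1.4 0 0 2.9; 6 -20 -0.4 1.8 0 0 3.6; 6 -24 -0.5 2.1 0 0 4.3; 6 -28 -0.5 2.4 0 0 5; 6 -30.5 -0.6 2.6 0 0 5.4"

```text
t: 13.23
tool_pos: [0.4383, -0.3214, 0.1804]
orientation: [-2.315, -2.12, 0.001]
ft_force: [0.6, -0.6, 1.1]
opening: 0.06
```

>>> arm_command:
  plan: "6 0 0 0 0 0 0; 6 0 0 0 0 0 0; 6 0 0 0 0 0 0; 6 0 0 0 0 0 0"

```text
t: 13.57
tool_pos: [0.4395, -0.3169, 0.1821]
orientation: [-2.311, -2.125, -0.0]
ft_force: [-0.4, 0.2, -0.2]
opening: 0.0602
```

```bash
python3 - <<'E'
from h import *
delta([.438,-.3203,.06],1.484)
snap('9')
big('side','9',270,90,90,100,7,'s9'); big('top','9',335,180,70,70,8,'t9',1.3)
E
```

```text
t 13.57 pos [ 0.4395 -0.3169  0.1821] F [-0.4   0.15 -0.16] T [-0.015 -0.026  0.013] open 0.0602 yaw 1.487 q6 -2.33
  shift cm [-0.37 -0.1  12.21] rot deg [-0.08 -0.09  0.17] tilt 0.12
```

View pics/s9.png

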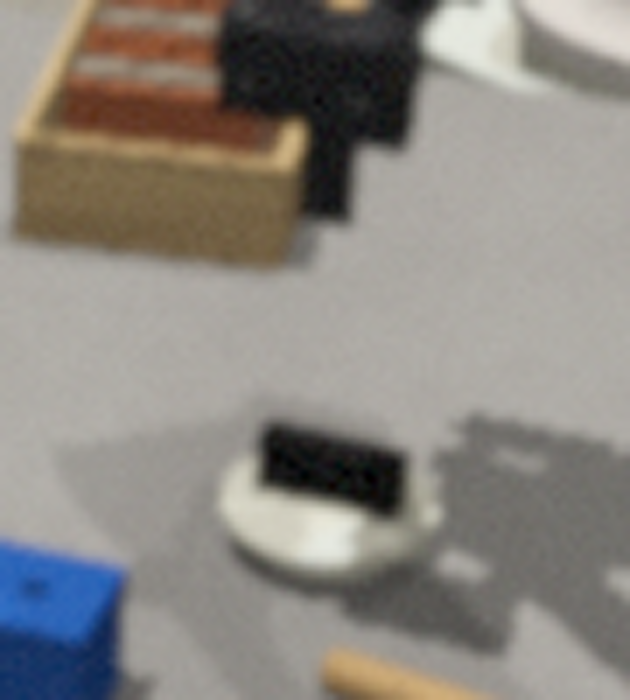

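View pics/t9.png

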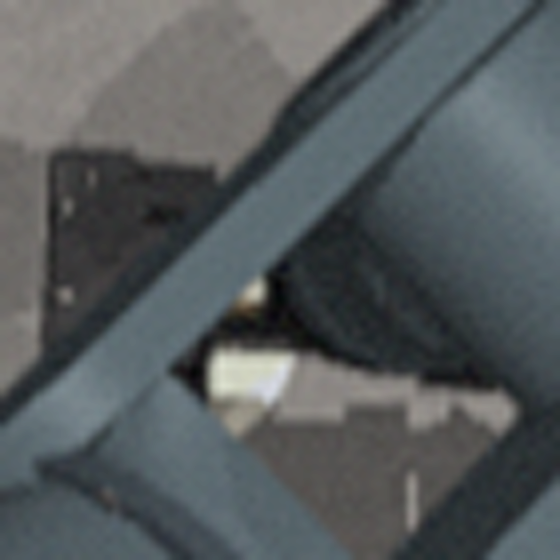

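>>> arm_command:
  plan: "6 -0.2 -0.1 3 0 0 0; 6 -0.35 -0.1 6 0 0 0; 6 -0.35 -0.1 9 0 0 0; 6 -0.35 -0.1 11.5 0 0 0; 6 -0.35 -0.1 12.5 0 0 0; 6 -0.35 -0.1 12.5 0 0 0; 6 -0.35 -0.1 12.5 0 0 0"

```text
t: 14.25
tool_pos: [0.4389, -0.3218, 0.0586]
orientation: [2.313, 2.126, 0.0]
ft_force: [1.0, -0.0, 0.3]
opening: 0.0601
```

```bash
python3 - <<'E'
from h import *
delta([.438,-.3203,.027],1.484)
snap('10')
big('side','10',270,90,90,100,7,'s10')
E
```

```text
t 14.25 pos [ 0.4389 -0.3218  0.0586] F [ 0.98 -0.03  0.33] T [-0.014 -0.01   0.033] open 0.0601 yaw 1.4866 q6 -2.34
  shift cm [ 0.14 -0.1   3.16] rot deg [0.   0.   0.15] tilt 0.0
```

View pics/s10.png

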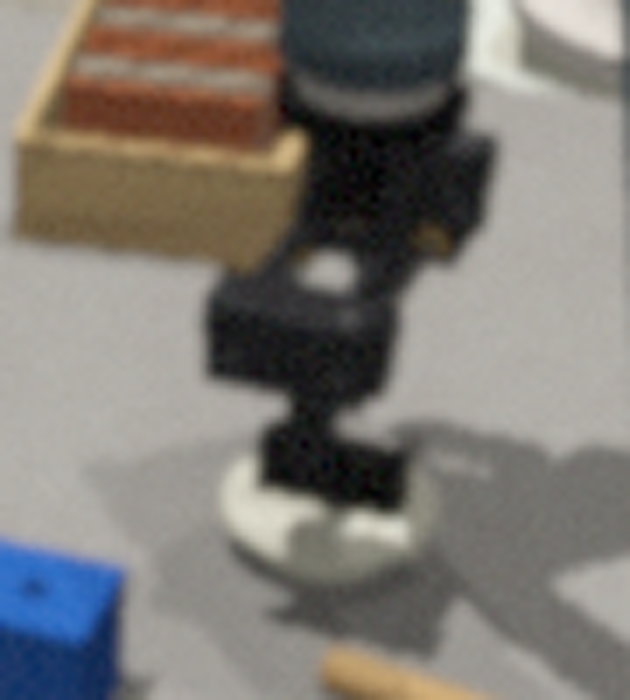

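The side view shows the fingers straddling the bar, with the near finger centred on it at about (317,150). Next I descend and close.

>>> arm_command:
  plan: "6 0.1 -0.1 1 0 0 0; 6 0.1 -0.1 2 0 0 0; 6 0.1 -0.1 2.8 0 0 0; 6 0.1 -0.1 3.1 0 0 0; 5 0.1 -0.1 3.1 0 0 0; 4 0.1 -0.1 3.1 0 0 0; 3 0.1 -0.1 3.1 0 0 0; 2.5 0.1 -0.1 3.1 0 0 0"

```text
t: 15.02
tool_pos: [0.4378, -0.3212, 0.0273]
orientation: [2.313, 2.125, -0.0]
ft_force: [-0.4, 0.3, 0.1]
opening: 0.0353
```

```bash
python3 - <<'E'
from h import *
delta([.438,-.3203,.027],1.484)
snap('11')
big('side','11',285,120,60,60,12,'s11')
E
```

```text
t 15.02 pos [ 0.4378 -0.3212  0.0273] F [-0.44  0.3   0.14] T [ 0.011 -0.034 -0.002] open 0.0353 yaw 1.4858 q6 -2.34
  shift cm [0.09 0.01 0.03] rot deg [0.02 0.02 0.1 ] tilt 0.03
```

View pics/s11.png

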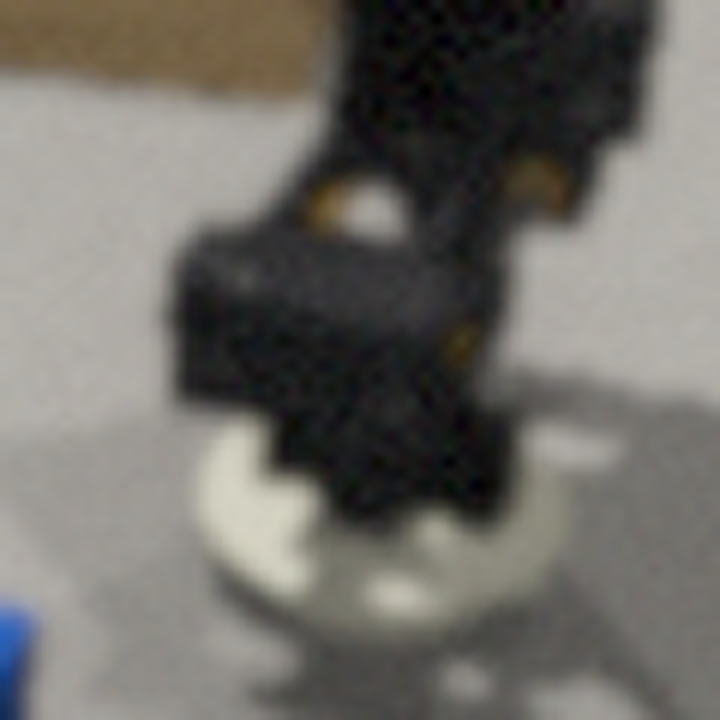

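>>> arm_command:
  plan: "2.2 0.05 0 0 0 0 0; 2 0.05 0 0 0 0 0; 1.8 0.05 0 0 0 0 0; 1.6 0.05 0 0 0 0 0; 1.4 0.05 0 0 0 0 0; 1.2 0.05 0 0 0 0 0; 1 0.05 0 0 0 0 0; 1 0.05 0 0 0 0 0"

```text
t: 15.78
tool_pos: [0.4377, -0.3206, 0.0271]
orientation: [2.314, 2.125, -0.0]
ft_force: [-0.2, 0.6, 0.4]
opening: 0.0156
```

```bash
python3 - <<'E'
from h import *
delta([.438,-.3203,.027],1.484)
snap('12')
E
```

```text
t 15.78 pos [ 0.4377 -0.3206  0.0271] F [-0.18  0.57  0.45] T [-0.008  0.052 -0.064] open 0.0156 yaw 1.4858 q6 -2.34
  shift cm [0.03 0.03 0.01] rot deg [0.01 0.01 0.1 ] tilt 0.01
```

>>> arm_command:
  plan: "1 0 0 -1 0 0 0; 1 0 0 -3.5 0 0 0; 1 0 0 -7 0 0 0; 1 0 0 -11 0 0 0; 1 0 0 -15 0 0 0; 1 0 0 -18.5 0 0 0; 1 0 0 -20 0 0 0; 1 0 0 -20 0 0 0"

```text
t: 16.55
tool_pos: [0.4393, -0.3221, 0.2325]
orientation: [2.307, 2.119, -0.0]
ft_force: [0.7, -0.7, -2.3]
opening: 0.016
```

```bash
python3 - <<'E'
from h import *
delta([.613,.0365,.205],np.pi/2+.48)
snap('13')
big('side','13',250,70,100,90,8,'s13')
E
```

```text
t 16.55 pos [ 0.4393 -0.3221  0.2325] F [ 0.74 -0.74 -2.29] T [-0.034  0.017  0.011] open 0.016 yaw 1.486 q6 -2.34
  shift cm [37.22 14.25  2.62] rot deg [  0.26   0.44 -32.36] tilt 0.51
```

View pics/s13.png

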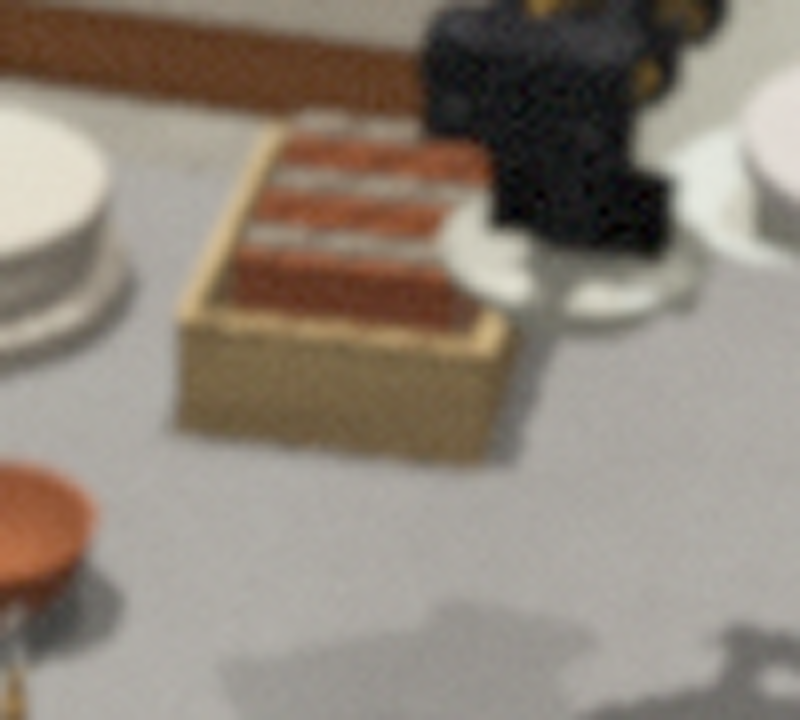

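>>> arm_command:
  plan: "1 3.5 1.4 0.2 0 0 -3; 1 7 2.7 0.4 0 0 -6; 1 10.5 4 0.6 0 0 -9; 1 14 5.4 0.8 0 0 -12; 1 17.5 6.7 1 0 0 -15; 1 21 8 1.2 0 0 -18; 1 24.5 9.4 1.4 0 0 -21; 1 28 10.7 1.6 0 0 -24"

```text
t: 17.32
tool_pos: [0.5668, -0.0483, 0.2078]
orientation: [-1.815, -2.558, 0.003]
ft_force: [0.1, -0.6, -2.1]
opening: 0.016
```

```bash
python3 - <<'E'
from h import *
delta([.613,.0365,.205],np.pi/2+.48)
E
```

```text
t 17.32 pos [ 0.5668 -0.0483  0.2078] F [ 0.13 -0.65 -2.1 ] T [-0.014 -0.008  0.002] open 0.016 yaw 1.9072 q6 -2.2
  shift cm [6.48 7.16 0.27] rot deg [-0.23 -0.19 -8.23] tilt 0.3
```

>>> arm_command:
  plan: "1 2 2.3 0.1 0 0 -3; 1 4 4.5 0.1 0 0 -6; 1 5.6 6.2 0.2 0 0 -7.5; 1 6.4 7 0.2 0 0 -8.2; 1 6.4 7 0.2 0 0 -8.2; 1 6.4 7 0.2 0 0 -8.2; 1 6.4 7 0.2 0 0 -8.2"

```text
t: 17.9
tool_pos: [0.6122, 0.0317, 0.208]
orientation: [-1.635, -2.681, 0.002]
ft_force: [0.4, -0.8, -1.7]
opening: 0.0162
```

```bash
python3 - <<'E'
from h import *
delta([.613,.0365,.205],np.pi/2+.48)
snap('14')
big('side','14',160,110,125,110,6.3,'s14'); big('top','14',205,130,80,90,6.5,'t14',1.3)
E
```

```text
t 17.9 pos [0.6122 0.0317 0.208 ] F [ 0.43 -0.81 -1.71] T [0.068 0.019 0.04 ] open 0.0162 yaw 2.0464 q6 -2.19
  shift cm [0.39 0.29 0.3 ] rot deg [-0.12 -0.04 -0.25] tilt 0.12
```

View pics/s14.png

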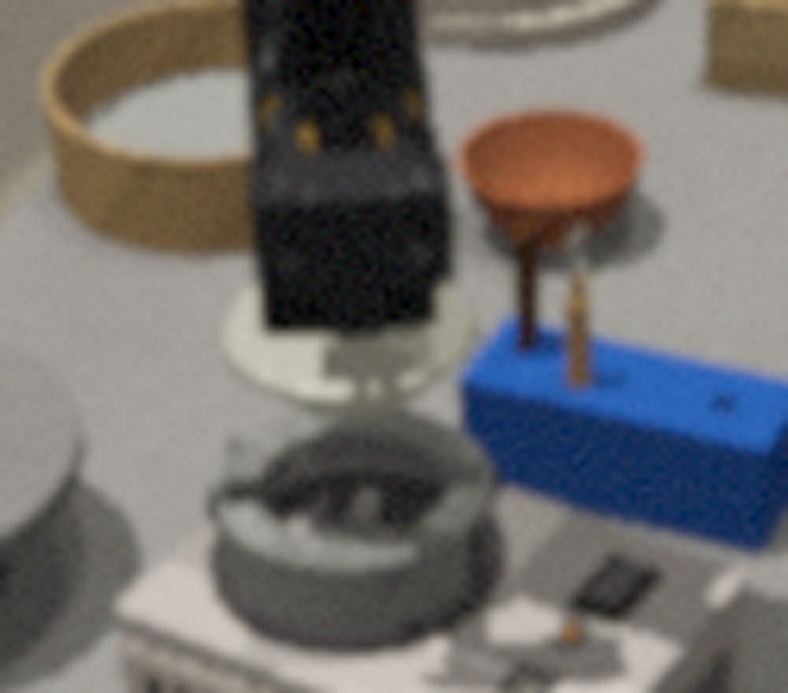

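View pics/t14.png

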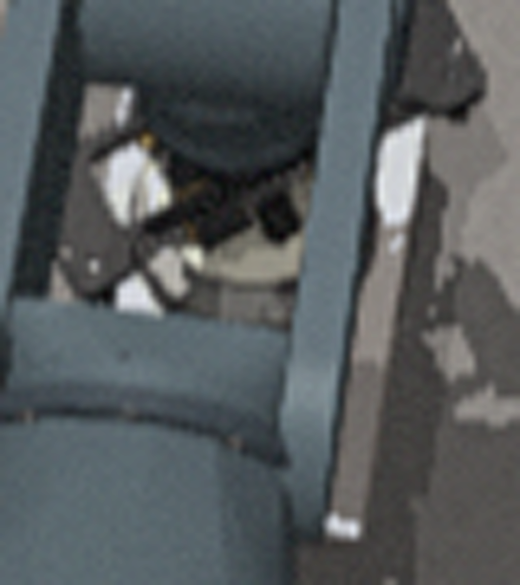

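```bash
python3 - <<'E'
from h import *
im=cv2.imread('pics/top0.png').astype(np.float32)
x,y,w,h=205,135,75,60
c=im[y:y+h,x:x+w]; d=(c[:,:,2]-c[:,:,0])  # red - blue
print(d[28,::3].astype(int)); print(c[28,::3].mean(1).astype(int))
u=cv2.resize(np.dstack([np.clip(128+4*d,0,255),np.clip(128+4*d,0,255),c.mean(2)]).astype(np.uint8),None,fx=9,fy=9,interpolation=cv2.INTER_CUBIC)
cv2.imwrite('pics/chroma.png',u)
im=cv2.imread('pics/side0.png'); cv2.imwrite('pics/srim.png',cv2.resize(im[165:220,185:245],None,fx=11,fy=11,interpolation=cv2.INTER_CUBIC)[:600])
E
```

```text
[ 6  5  7  6  6 -1 -7  6  3  2 -2 -6  7  7 -5 -3  1  7  6  0 -7  1  3  4
  6]
[ 98  96  97  94  89 121 148 143 145  27  93 124 139 138 123  95  47 141
 139  26 151  72  56  99 101]
```

View pics/chroma.png

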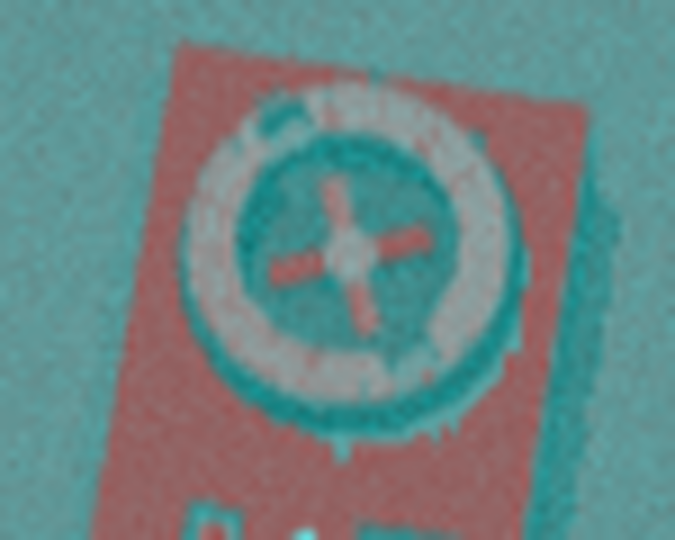

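View pics/srim.png

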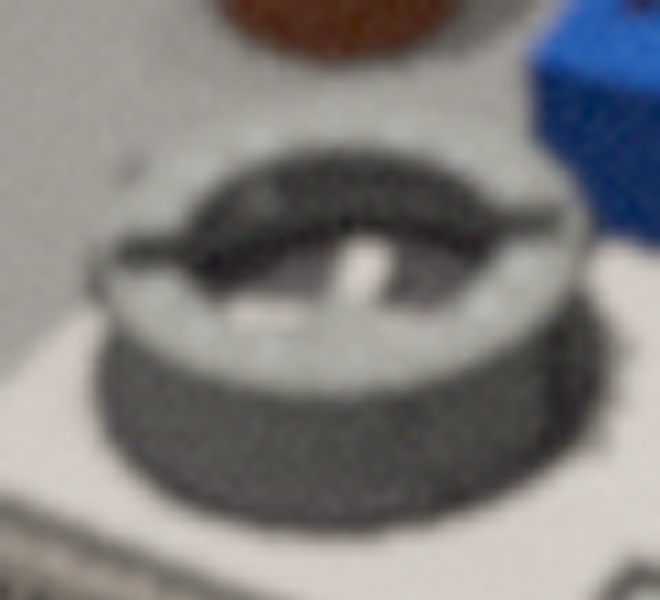

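```bash
python3 - <<'E'
from h import *
u=lambda X,Y,x0,y0,f:[(X+.5)/f-.5+x0,(Y+.5)/f-.5+y0]
C=lambda X,Y:u(X,Y,205,135,9); S=lambda X,Y:u(X,Y,185,165,11)
for nm,pts in (('rim',[(187,241),(510,241),(350,80),(348,403),(236,130),(462,355),(465,128)]),('bore',[(237,241),(460,241),(350,133),(345,350)])):
    print('top',nm,circfit(plane('top',[C(*p) for p in pts],.13)))
print('side rim',circfit(plane('side',[S(*p) for p in [(97,285),(590,255),(340,395),(200,355),(480,365),(110,310),(575,290)]],.13)))
pc=plane('side',[S(118,252),S(560,218)],.13); d=pc[1]-pc[0]; print('slots side ends',pc.mean(0),np.arctan2(-d[1],-d[0]),np.linalg.norm(d))
pc=plane('top',[C(398,372),C(287,113)],.13); d=pc[1]-pc[0]; print('slots top',pc.mean(0),np.arctan2(d[1],d[0]),np.linalg.norm(d))
# lid now, side14
L=lambda X,Y:u(X,Y,160,110,6.3)
top=[(224,335),(240,365),(475,325)]; 
low=[(230,355),(262,385),(300,402),(350,410),(400,402),(440,385),(470,350)]
print('lid low edge',circfit(plane('side',[L(*p) for p in low],.208-.0271+.0175)))
import math
bar=proj('side',[[.6122,.0317,.2034]]); print('pred lid top centre px',bar)
E
python3 - <<'E'
import sys; sys.path.insert(0,'.')
from h import *
import os; os.chdir('.')
big('side','14',190,145,50,40,15,'s14z')
E
```

```text
top rim (array([0.61480298, 0.03375021]), np.float64(0.054534251029929114))
top bore (array([0.61469529, 0.0339363 ]), np.float64(0.037235132400444244))
side rim (array([0.61266902, 0.03907949]), np.float64(0.056384735809827315))
slots side ends [0.61428198 0.03894612 0.13      ] 0.4782554981069485 0.1001217972791727
slots top [0.6144564  0.03601058 0.13      ] 0.38997037974254145 0.09618625425767435
lid low edge (array([0.60954959, 0.03877918]), np.float64(0.045950802002674436))
pred lid top centre px [[215.7786188  159.89505945]]
```

View pics/s14z.png

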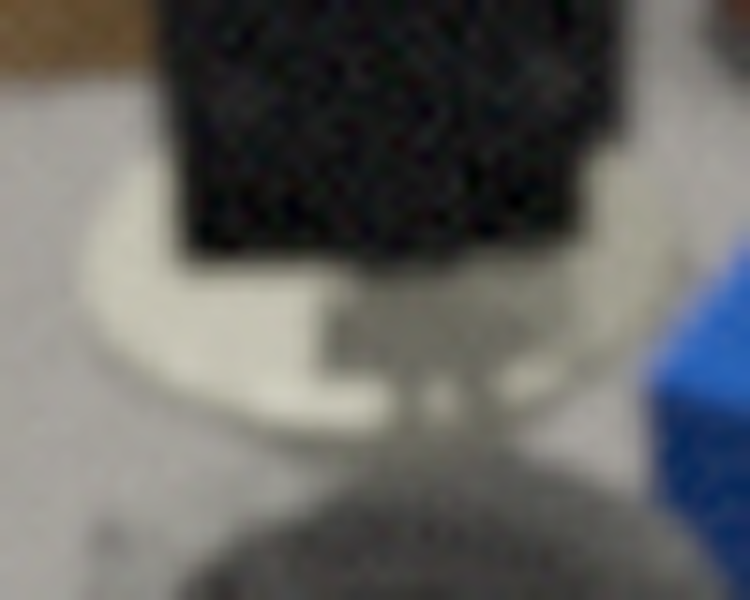

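```bash
python3 - <<'E'
from h import *
a=np.linspace(0,2*np.pi,400)
def sil(c,z,r=.048):
    P=np.c_[c[0]+r*np.cos(a),c[1]+r*np.sin(a),np.full(400,z)]; q=proj('side',P); return q[:,0].min(),q[:,0].max(),q[:,1].max()
im=cv2.imread('pics/side14.png').astype(int)
for row in(161,163,165): print(row,im[row,190:240].sum(1)//3)
for col in(200,205,208): print(col,im[160:180,col].sum(1)//3)
l=sil((.6122,.0317),.2034);l2=sil((.6122,.0317),.1984); print(l,l2)
E
```

```text
161 [160 159 161 159 161 169 182 188 188 188 173 132  73  34  22  17  33  32
  32  29  31  30  28  24  29  22  16  19  28  26  32  44  50  52  51  55
  65  84 109 131 146 156 155 155 146 144 152 156 152 142]
163 [161 159 160 158 160 171 182 189 192 191 184 174 155 143 143 144 145 145
 144 145 142 129 114  92  72  64  67  71  73  77  88 100 105 104 104 109
 117 123 140 148 154 153 154 148 140 132 137 138 136 119]
165 [157 156 158 159 161 165 176 188 189 190 189 189 189 189 190 189 189 190
 189 187 174 143 121 111 101 100  98 101  99 101 102 106 110 110 117 118
 120 123 137 149 155 153 148 137 137 139 132 121 113 107]
200 [169 173 178 184 189 189 191 189 185 173 158 150 156 159 160 157 158 159
 156 153]
205 [ 20  17  85 144 180 189 190 189 189 189 186 176 151 141 149 156 151 145
 144 136]
208 [ 14  32  87 144 180 189 190 190 189 192 197 199 181 142 123 136 148 151
 143 117]
(np.float64(195.75187543152288), np.float64(235.73194254962365), np.float64(171.29123449269568)) (np.float64(195.92010735491962), np.float64(235.7916756240049), np.float64(173.05479724479545))
```

```bash
python3 - <<'E'
from h import *
delta([.614,.0363,.165],np.pi/2+.48)
E
```

```text
t 18.0 pos [0.6126 0.0314 0.2087] F [-0.37  0.31 -1.87] T [ 0.052 -0.029  0.014] open 0.0157 yaw 2.0457 q6 -2.19
  shift cm [0.38 0.35 4.37] rot deg [-0.04 -0.   -0.29] tilt 0.04
```

>>> arm_command:
  plan: "1 0.2 0.15 1 0 0 -0.3; 1 0.38 0.35 2 0 0 -0.3; 1 0.38 0.35 3 0 0 -0.3; 1 0.38 0.35 4 0 0 -0.3; 1 0.38 0.35 4.4 0 0 -0.3; 1 0.38 0.35 4.4 0 0 -0.3; 1 0.38 0.35 4.4 0 0 -0.3; 1 0.38 0.35 4.4 0 0 -0.3"

```text
t: 18.67
tool_pos: [0.6149, 0.0378, 0.1654]
orientation: [1.626, 2.687, 0.0]
ft_force: [0.6, 0.7, -2.2]
opening: 0.0157
```

```bash
python3 - <<'E'
from h import *
delta([.614,.0363,.152],np.pi/2+.48)
snap('15')
big('side','15',185,130,70,80,9,'s15')
E
```

```text
t 18.67 pos [0.6149 0.0378 0.1654] F [ 0.63  0.73 -2.25] T [ 0.056 -0.005 -0.028] open 0.0157 yaw 2.0531 q6 -2.18
  shift cm [-0.09 -0.15  1.34] rot deg [0.03 0.02 0.13] tilt 0.04
```

View pics/s15.png

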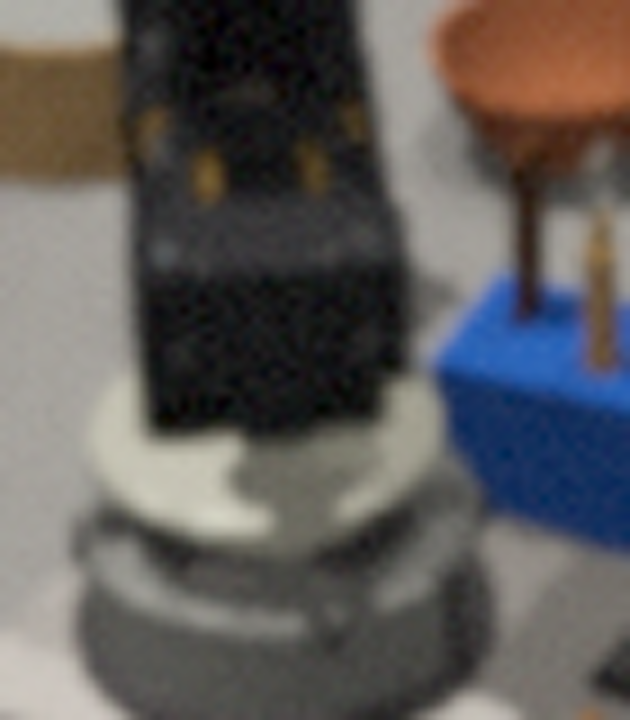

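```bash
python3 - <<'E'
from h import *
a=np.linspace(0,2*np.pi,400)
def sil(c,z,r):
    P=np.c_[c[0]+r*np.cos(a),c[1]+r*np.sin(a),np.full(400,z)]; q=proj('side',P); return np.array([q[:,0].min(),q[:,0].max(),q[:,1].max()]).round(2)
print('lid top',sil((.6149,.0378),.1654-.0271+.0225,.048)); print('rim',sil((.614,.0363),.13,.055))
im=cv2.imread('pics/side15.png').astype(int)
for row in(176,178,180): print(row,im[row,190:240].sum(1)//3)
for row in(190,192,194,198): print(row,im[row,188:245].sum(1)//3)
for col in(205,): print(col,im[180:206,col].sum(1)//3)
im=cv2.imread('pics/side0.png').astype(int)
for row in(190,192,194,198): print(row,im[row,188:245].sum(1)//3)
for col in(205,215): print(col,im[180:206,col].sum(1)//3)
E
```

```text
lid top [195.07 234.28 187.22]
rim [193.85 238.02 198.96]
176 [159 162 162 163 167 177 187 190 187 175 139  80  23   9   9  23  21  18
  16  23  28  24  25  21  26  16  19  17  23  19  29  31  36  43  42  48
  59  96 128 146 156 156 151 136  99  58  53  51  55  52]
178 [161 162 160 163 172 182 189 191 188 182 164 126 100  85  87  86  96 105
 115 120 123 101  60  45  46  45  46  49  57  65  84  88  94 104 103 109
 122 142 153 155 155 155 152 135  98  68  58  50  55  54]
180 [161 161 162 162 168 174 186 190 192 190 189 184 183 182 181 181 184 182
 184 181 175 150 111  95  94  96  93  98 103 105 113 117 117 120 121 126
 129 139 151 155 155 150 141 124 101  88  73  62  50  58]
190 [162 160 159 157 138 105  98 110 116 117 123 117  92  63  48  41  48  59
  72  91  95  98 103 107 109 106 102 104 102  97  96  91  76  73  61  52
  43  26  40  36  51  62  77  93 106 107 112 104  97  99 112 132 136 137
 134 128 125]
192 [161 159 159 157 149 123 115 122 136 142 146 142 125  97  72  60  49  41
  60  65  66  70  69  74  66  70  71  74  77  76  70  62  50  47  46  41
  41  44  50  66  75  91 102 10
[... 1110 characters left out ...]
202]
194 [157 162 171 182 189 178 149 118 127 145 161 165 166 166 174 173 169 165
 176 182 180 180 178 174 165 159 163 164 168 167 167 170 172 170 164 163
 163 163 164 168 167 167 165 159 143 118  92  64  60  59  68  98 142 173
 194 203 203]
198 [196 200 201 198 183 141  93  79  82  82  84  88  98 107 122 136 140 148
 152 158 163 164 163 162 159 160 163 166 166 167 164 162 163 159 152 145
 139 133 119 102  91  78  69  66  68  57  50  43  47  54  58  79 116 152
 185 197 205]
205 [145 109  77  64  55  60  54  48  38  37  46  77 120 154 165 165 168 165
 148 118  89  80  80  80  83  84]
215 [ 57  60  57  62  56  47  54  79 109 132 145 156 159 165 164 168 166 167
 166 154 129  91  75  71  76  71]
```

>>> arm_command:
  plan: "1 -0.1 -0.2 0.4 0 0 0.1; 1 -0.1 -0.2 0.8 0 0 0.1; 1 -0.1 -0.2 1.1 0 0 0.1; 1 -0.1 -0.2 1.3 0 0 0.1; 1 -0.1 -0.2 1.3 0 0 0.1; 1 -0.1 -0.2 1.3 0 0 0.1"

```text
t: 19.27
tool_pos: [0.6131, 0.036, 0.1517]
orientation: [-1.629, -2.686, 0.0]
ft_force: [1.1, 0.1, -2.5]
opening: 0.0155
```

```bash
python3 - <<'E'
from h import *
delta([.6133,.0362,.146],np.pi/2+.48)
E
```

```text
t 19.27 pos [0.6131 0.036  0.1517] F [ 1.13  0.1  -2.48] T [ 0.005  0.041 -0.016] open 0.0155 yaw 2.0513 q6 -2.19
  shift cm [0.   0.03 0.57] rot deg [-0.03 -0.02  0.03] tilt 0.03
```

Lid is in the bore by about 5 mm without contact. Next I feel through the lug level.

>>> arm_command:
  plan: "1 0 0 0.2 0 0 0; 1 0 0 0.4 0 0 0; 1 0 0 0.5 0 0 0; 1 0 0 0.5 0 0 0"

```text
t: 19.6
tool_pos: [0.613, 0.036, 0.1466]
orientation: [-1.629, -2.686, 0.0]
ft_force: [-0.1, 0.6, -2.4]
opening: 0.0156
```

```bash
python3 - <<'E'
from h import *
delta([.6133,.0362,.1395],np.pi/2+.48)
E
```

```text
t 19.6 pos [0.613  0.036  0.1466] F [-0.13  0.64 -2.43] T [ 0.027  0.029 -0.007] open 0.0156 yaw 2.0513 q6 -2.19
  shift cm [-0.    0.03  0.71] rot deg [-0.03 -0.02  0.03] tilt 0.03
```

>>> arm_command:
  plan: "1 0 0 0.3 0 0 0; 1 0 0 0.5 0 0 0; 1 0 0 0.65 0 0 0; 1 0 0 0.72 0 0 0; 1 0 0 0.75 0 0 0; 1 0 0 0.75 0 0 0"

```text
t: 20.1
tool_pos: [0.6132, 0.036, 0.1397]
orientation: [1.629, 2.686, 0.0]
ft_force: [-0.5, 0.4, -1.1]
opening: 0.0161
```

```bash
python3 - <<'E'
from h import *
delta([.6133,.0362,.1395],np.pi/2+.48)
snap('16')
big('side','16',185,130,70,80,9,'s16')
E
```

```text
t 20.1 pos [0.6132 0.036  0.1397] F [-0.53  0.43 -1.09] T [ 0.095  0.154 -0.006] open 0.0161 yaw 2.0513 q6 -2.19
  shift cm [0.01 0.01 0.02] rot deg [0.   0.   0.03] tilt 0.0
```

View pics/s16.png

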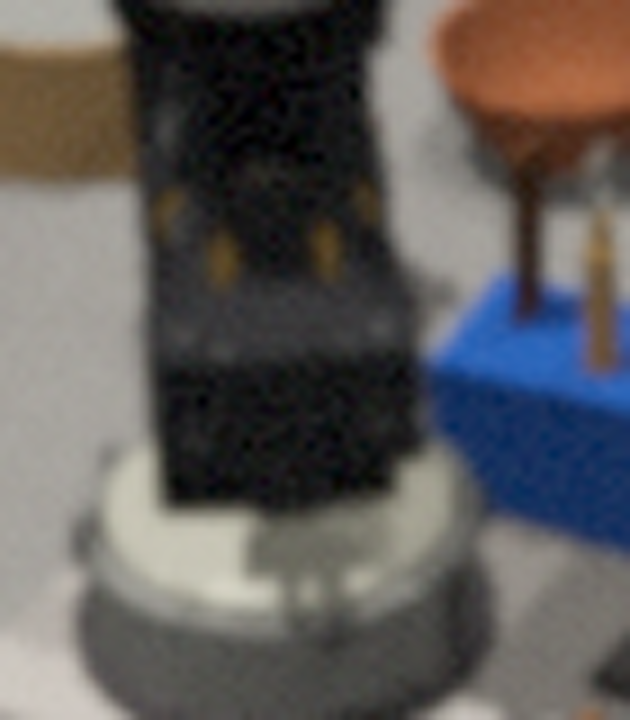

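The flange is seated on the rim at about (215,185) and the downward force dropped, so it is carried by the mill. Next I turn clockwise in stages.

>>> arm_command:
  plan: "1 0 0 0.03 0 0 2; 1 0 0 0.03 0 0 5; 1 0 0 0.03 0 0 8; 1 0 0 0.03 0 0 11; 1 0 0 0.03 0 0 14; 1 0 0 0.03 0 0 16; 1 0 0 0.03 0 0 16"

```text
t: 20.78
tool_pos: [0.6137, 0.0358, 0.1396]
orientation: [1.988, 2.431, 0.001]
ft_force: [0.2, 0.2, -0.1]
opening: 0.0155
```

```bash
python3 - <<'E'
from h import *
delta([.6133,.0362,.1395],np.pi/2-.17)
E
```

```text
t 20.78 pos [0.6137 0.0358 0.1396] F [ 0.16  0.23 -0.14] T [-0.058 -0.019  0.023] open 0.0155 yaw 1.7708 q6 -1.91
  shift cm [ 0.05 -0.03  0.01] rot deg [6.00e-02 2.00e-02 2.12e+01] tilt 0.07
```

>>> arm_command:
  plan: "1 0 0 0 0 0 3; 1 0 0 0 0 0 6; 1 0 0 0 0 0 9; 1 0 0 0 0 0 12; 1 0 0 0 0 0 15; 1 0 0 0 0 0 18; 1 0 0 0 0 0 20; 1 0 0 0 0 0 21"

```text
t: 21.45
tool_pos: [0.6136, 0.0363, 0.1397]
orientation: [2.397, 2.03, 0.002]
ft_force: [0.6, 1.7, -0.3]
opening: 0.0156
```

>>> arm_command:
  plan: "1 0 0 0 0 0 0; 1 0 0 0 0 0 0; 1 0 0 0 0 0 0; 1 0 0 0 0 0 0"

```text
t: 21.78
tool_pos: [0.6136, 0.0363, 0.1396]
orientation: [2.396, 2.031, 0.002]
ft_force: [0.7, 3.9, 2.0]
opening: 0.0156
```

```bash
python3 - <<'E'
from h import *
delta([.6133,.0362,.1395],np.pi/2-.17)
snap('17')
big('side','17',175,120,90,90,8,'s17'); big('top','17',205,130,80,90,6.5,'t17',1.3); big('side','17',160,230,110,100,7,'s17b')
E
```

```text
t 21.78 pos [0.6136 0.0363 0.1396] F [0.67 3.89 2.03] T [ 0.467 -0.118  0.028] open 0.0156 yaw 1.4063 q6 -1.54
  shift cm [-0.02 -0.03  0.01] rot deg [ 0.06 -0.03  0.32] tilt 0.07
```

View pics/s17.png

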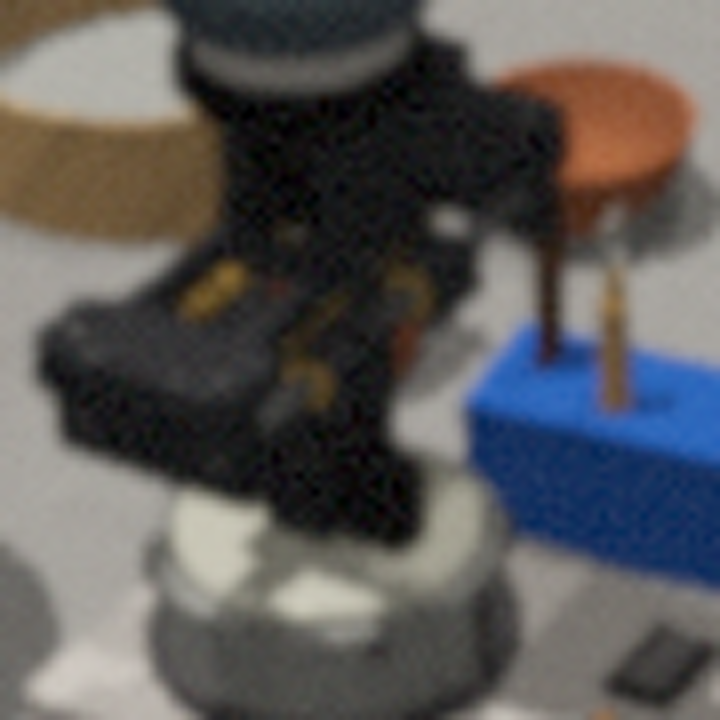

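View pics/s17b.png

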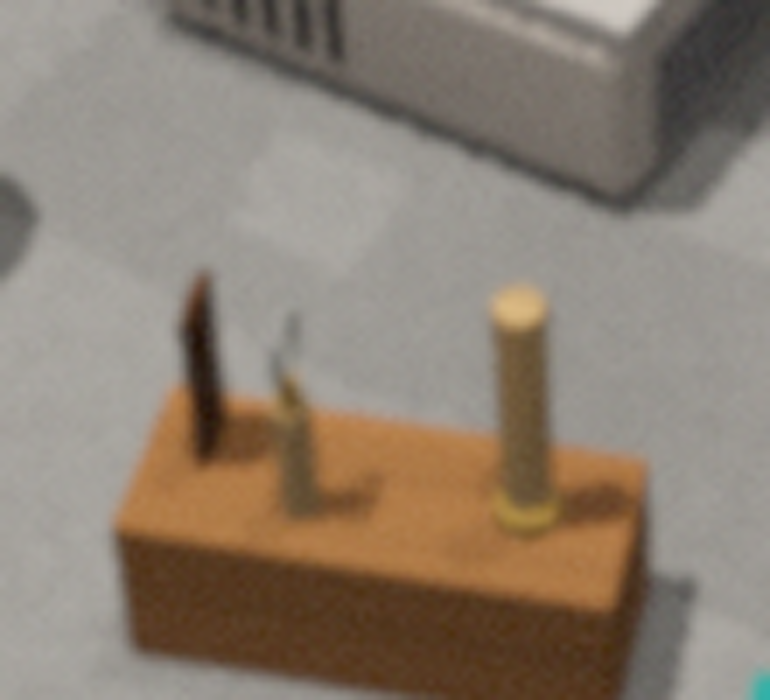

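View pics/t17.png

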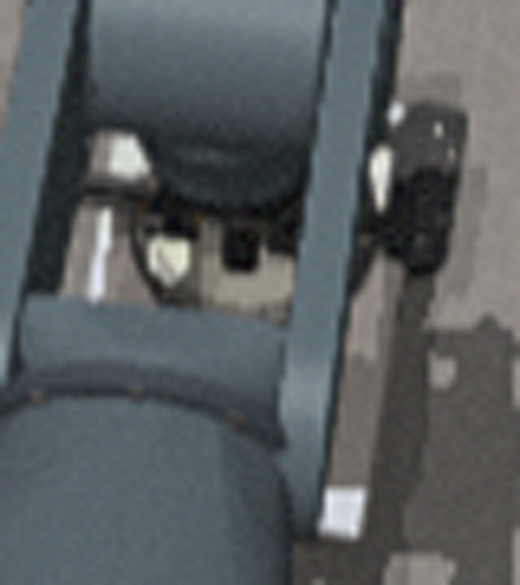

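>>> arm_command:
  plan: "1 0.03 0 0 0 0 0; 1 0.05 0 0 0 0 0; 1 0.05 0 0 0 0 0; 1 0.05 0 0 0 0 0; 1 0.05 0 0 0 0 0; 1 0.05 0 0 0 0 0"

```text
t: 22.38
tool_pos: [0.6136, 0.0364, 0.1396]
orientation: [2.397, 2.03, 0.001]
ft_force: [1.4, 2.5, 4.9]
opening: 0.0161
```

```bash
python3 - <<'E'
from h import *
for i in range(4):
    delta([.6133,.0362,.1395],np.pi/2-.17); snap('18')
E
```

```text
t 22.38 pos [0.6136 0.0364 0.1396] F [1.44 2.52 4.88] T [ 0.287 -0.198  0.162] open 0.0161 yaw 1.4055 q6 -1.54
  shift cm [-0.02 -0.03  0.01] rot deg [0.05 0.   0.27] tilt 0.05
t 22.48 pos [0.6136 0.0364 0.1396] F [1.9  2.9  5.98] T [ 0.372 -0.17   0.101] open 0.0157 yaw 1.4055 q6 -1.54
  shift cm [-0.02 -0.03  0.01] rot deg [0.05 0.   0.27] tilt 0.05
t 22.58 pos [0.6137 0.0364 0.1397] F [2.07 2.13 5.11] T [ 0.332 -0.166  0.135] open 0.0159 yaw 1.4055 q6 -1.54
  shift cm [-0.02 -0.03  0.02] rot deg [0.05 0.01 0.27] tilt 0.05
t 22.68 pos [0.6136 0.0364 0.1396] F [1.39 2.58 5.41] T [ 0.297 -0.159  0.067] open 0.0159 yaw 1.4055 q6 -1.54
  shift cm [-0.02 -0.03  0.01] rot deg [0.05 0.01 0.27] tilt 0.05
```

>>> arm_command:
  plan: "1 0.03 0 -0.02 0 0 0; 1 0.03 0 -0.02 0 0 0; 1 0.03 0 -0.02 0 0 0; 1 0.03 0 -0.02 0 0 0; 1 0.03 0 -0.02 0 0 0; 1 0.03 0 -0.02 0 0 0; 1 0.03 0 -0.02 0 0 0; 1 0.03 0 -0.02 0 0 0"

```text
t: 23.45
tool_pos: [0.6136, 0.0364, 0.1397]
orientation: [2.397, 2.03, 0.0]
ft_force: [2.7, -3.1, 4.4]
opening: 0.0157
```

```bash
python3 - <<'E'
from h import *
for i in range(3):
    delta([.6133,.0362,.1395],np.pi/2-.17); snap('19')
a=cv2.imread('pics/top0.png');b=cv2.imread('pics/top19.png')
for n,tl in(('side','0'),('top','0')): pass
cv2.imwrite('pics/cmp.png',np.hstack([cv2.resize(a[60:230,110:400],None,fx=1.35,fy=1.35),cv2.resize(b[60:230,110:400],None,fx=1.35,fy=1.35)]))
big('side','19',0,60,330,300,2.4,'s19')
E
```

```text
t 23.45 pos [0.6136 0.0364 0.1397] F [ 2.74 -3.13  4.44] T [-0.325 -0.41   0.114] open 0.0157 yaw 1.4054 q6 -1.54
  shift cm [-0.03 -0.03  0.02] rot deg [0.04 0.03 0.26] tilt 0.05
t 23.55 pos [0.6136 0.0364 0.1396] F [ 1.98 -3.1   5.26] T [-0.356 -0.418  0.119] open 0.0151 yaw 1.4054 q6 -1.54
  shift cm [-0.03 -0.02  0.01] rot deg [0.03 0.03 0.26] tilt 0.04
t 23.65 pos [0.6136 0.0364 0.1396] F [ 2.99 -2.79  4.9 ] T [-0.369 -0.439  0.137] open 0.0155 yaw 1.4054 q6 -1.54
  shift cm [-0.03 -0.02  0.01] rot deg [0.03 0.03 0.26] tilt 0.04
```

View pics/cmp.png

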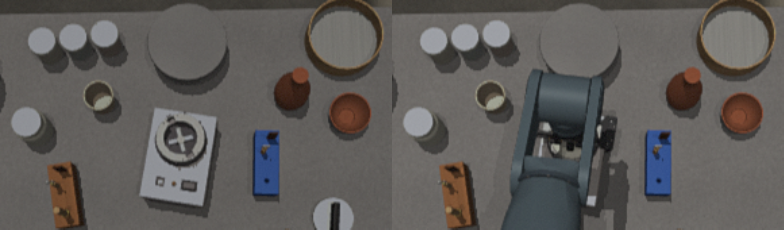

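View pics/s19.png

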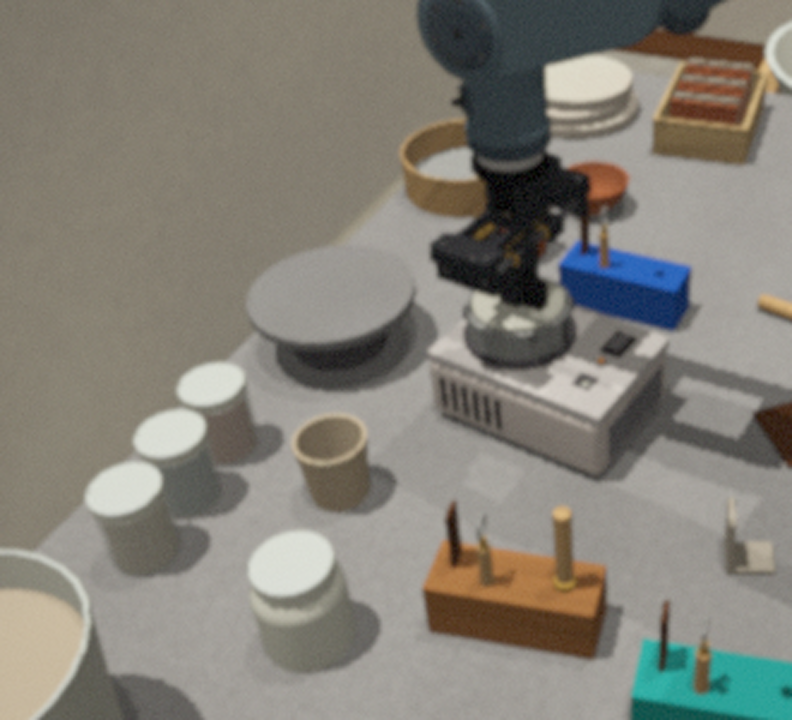

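Pots, jar and stylus are unmoved. The lid is seated and steady, with about 0.12 N m of spring torque, so I hand in.

```bash
python3 - <<'E'
from rig import job_done
print(job_done())
E
```

```text
the job is handed in; nothing more can be done
None
```

I finished every step and handed the job in at about 23.7 s of the 70 s. `job_done()` gives no verdict, so the checks below are mine.

**Reset:** I pressed the button with the stylus tip. The tip went about 4.5 mm down from the button's rest height and the force rose to 9 N, above the 5 N needed for fully down. I could not read the joint itself.

**Stylus:** It is back in its hole and released. The last side picture shows it upright with its collar on the block.

**Lid:** It went through the entry slots without catching and sits on the rim. I turned it clockwise by 0.645 rad, and the bar is within about 0.006 rad of the mill's measured x axis. That puts the switch ring at about 0.565 rad by calculation; it was not read directly.

**At hand-in:**
- The gripper was still closed on the bar, with the fingers 15.5 mm apart and holding still.
- The torque about the vertical was about 0.12 N m, close to the 0.10 N m spring torque expected at pulse.
- The arm carried about 5 N vertical and 3 N sideways.
- The pots and the jar look unmoved against the first picture.

**Disagreements:** The two cameras differed by about 5 mm in y, more than the 2 mm stated. I took positions between them, guided by the arm's own contacts, and nothing jammed.

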